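Clamp a rim offcut with ratchet swings

TASK

Slide the steel rim offcut, cut edge first, along the wooden packing into the C-clamp until its edge bears against the back of the throat, flat, square and centred. Then swing the ratchet spanner back and forth between the two air pipes to screw the clamp down until it grips the offcut firmly: stop when the push needed to keep the end of the handle moving has risen to about 10 N, and do not over-tighten. Leave the clamp tight and let go, and leave the wheel nut, gauge, spoke wrench and stem installer where they lie.

Things in the scene. Friction and masses are not known exactly. Their poses are not given: they have to be found in the camera images.
- anvil (a point): fixed cast-iron C-clamp, upright, bolted to a foot plate. Point: centre of the anvil's flat top, on the vertical screw's axis, 32 mm above the mat. Axes: z up, x into the throat (the way the offcut slides in), y to the left of that. The upright spine closing the throat is 46 mm along +x. Anvil 30 mm wide; upper arm 26 mm wide, its underside 68 mm above the anvil
- packing_end (a point): outer end, on top, of the hardwood packing bar, 30 mm wide, that leads level with the anvil from the anvil out to here, 150 mm along the anvil's -x; same axes
- pipe_top (a point): centre of the top of one of two upright 27 mm air pipes that block the spanner's full turn, tops 182 mm above the mat. Both stand 88 mm from the screw's axis: this one +118 degrees from the anvil's x axis (counter-clockwise from above), the other -14 degrees
- pad: the clamp's round 27 mm swivel pad under the screw; origin: centre of its flat underside. It goes straight down 0.95 mm for each radian the screw turns clockwise (6 mm a turn). At the start it is 3 to 4 mm higher than the offcut is thick, not the same each time; readings are too coarse to show when it grips
- handle_end (a point): the place to push on the ratchet spanner's handle: mid-thickness, 143 mm from the screw's axis. Axes: x outward along the handle, z up. Handle: flat level steel bar 14 mm wide, 9 mm thick, ending in a round 21 mm tip 173 mm from the axis, 160 mm above the mat at first; it sinks with the screw by up to 5 mm
- spanner_head (a point): centre of the ratchet spanner's 48 mm round head; it stays on the screw's hex. Clockwise from above drives and tightens; back it clicks freely (under 1 N; up to 22 degrees lost per reversal). Push at 143 mm, while moving: 1 to 2 N with the pad free (brief catches to 6 N), about 1 N more per 4 degrees once it grips; 10 N is firm, under 6 too loose, over 15 too tight. Held still, it falls to about half
- spanner (a joint): angle of the spanner's handle in rad: 0 against the pipe at +118 degrees (handle at +104 degrees from the anvil's x axis), growing clockwise (tightening) to 1.8 against the other pipe (handle at +1 degree). Fingers 143 mm from the axis pass outside the pipes. It does not tell how far the screw has turned
- offcut_mid (a point): the rim offcut: slice of a flat-base steel wheel rim, 0.4 kg, a flat strip 170 x 44 x 5 mm with an upturned flange at one end, lying flat. Point: middle of the strip, half-way through its thickness. Axes: z up, x from the flange to the plain cut edge at +85 mm, y across. Fully home it is 39 mm along -x from the anvil point, 2.5 mm above it, x axes parallel
- offcut_flange (a point): middle of the offcut's upturned flange, 20 mm above the strip's underside, 83 mm along -x from the middle of the strip, same axes: the place to grip, across the 44 mm width. The flange is 6 mm thick and with its rolled lip 40 mm high
- offcut: the same rim offcut, origin at the middle of the strip's underside, same axes
- wheel_nut: bystander: chrome locking wheel nut, 27 mm across, 41 mm high, standing; origin at its underside
- gauge: bystander: red plastic digital pressure gauge, 100 x 40 x 26 mm, lying; origin at the centre of its underside
- spoke_wrench: bystander: round steel spoke wrench, 64 mm across, 8 mm high, lying flat; origin at the centre of its underside
- stem_installer: bystander: valve stem installer, a 340 mm steel rod tool with a black handle, lying; origin near its middle, on the mat
Things that resemble listed ones, but are neither listed nor needed, are in the scene too. What is shaped like the offcut but black, purple or red is not meant.

How it is judged:
By the outcome, as a careful person would: the job done as asked, in the order asked, and still so for the second after the job is handed in, with the robot touching nothing.
It also fails if it takes over 72 s, if anything falls off the work surface, if the arm or the gripper's body presses on something with over 40 N, if the wrist force passes 120 N, or if a joint passes its speed limit or range.

ROBOT

A 6-joint arm with a two-finger parallel gripper is mounted at the origin on the work surface. World frame = base frame: x ahead of the robot, y to its left, z up, the work surface at z = 0. Lengths are in m, angles in degrees, forces in N, time in s.
With the tool pointing down it reaches from about 0.4 to 0.925 m from the base axis. Payload 12.5 kg.
Tool frame: the origin (TCP) lies on the centre line of the jaws, within the pads' length; the fingertips stand 22 mm ahead of it and the grasp point (between the pads) lies 3 mm ahead of it; z points along the fingers, y is the line along which they close (so a half turn about z gives the same grasp; the last joint's range is limited). The gripper opens to 95 mm and grips with 3 to 60 N. Pads are 20 mm wide; open, the fingers measure 119 mm over their backs; the gripper's body (75 mm by 180 mm) begins 59 mm behind the grasp point.
Start: joints at [62.876, 28.126, 89.318, -0, 62.55, -6.05], TCP at [0.225, 0.583, 0.237] pointing down, gripper open.
Joint ranges: [-177.58, 177.58], [-47.91, 125.51], [2.72, 160], [-65.01, 245.01], [3.68, 167.84], [-153.87, 153.87]. Speed limits (degrees/s): [127.2, 127.2, 159.86, 180, 180, 180].

INTERFACE

Orientations are given as [roll, pitch, yaw] about the fixed x, y, z axes, in that order (R = Rz(yaw) Ry(pitch) Rx(roll)).
In Python, from rig import robot gives the robot as it stands.
- The arm moves only by the shell command python3 -m crank 'ROWS' [FORCE]. ROWS is JSON, a list of rows, each a list of 7 numbers: the shift along the tool's x, y, z as a fraction of full scale, then the turn, a rotation vector about the tool's x, y, z as a fraction of full scale, then the opening, from 0 (shut) to 1 (fully open). A call has 1 to 10 rows; each row shifts and turns the commanded pose from where the row before left it, along the tool's axes as they then stand; what a row does not reach is not made up. Full scale, the value 1, is 50 mm for a shift and 0.1 rad for a turn. A row lasts 1/8 s, in which the tool goes at most 62.5 mm and 10.7 degrees, less where a joint would pass 70% of its speed; a pose out of reach is approached as far as the arm can. A call with a number of a shift or a turn outside -1 to 1 is refused whole. A call with a gripper value outside its range is refused whole. The fingers move at their own pace and stop on an object; FORCE is the grip in N (left out, the last holds). Time passes only in rows, so rows that do not move let the fingers close. It gives the time, the measured TCP pose, the force, the opening and the grip force at its end, in the units of the state.
- robot.state(): the state, without advancing time (a new reading comes with each control period).
- robot.capture(name): name is "scene" or "side" or "wrist"; returns a dict with "color" (420x560x3 uint8, red, green, blue), "mtx" (3x3 intrinsics, pixels), "R" (3x3) and "t" (3): a world point X has camera coordinates R X + t; the wrist camera has in their place "hand_eye" (4x4, takes a point from camera to tool coordinates, whose origin is the TCP and whose axes are the flange's). Camera axes: x right, y down, z forward; pixel columns grow to the right and rows downward; lengths in m; the calibration is good to about 2 mm. A picture is of the moment at which its call begins: read the wrist's pose just before it. There is no depth.
- robot.close_job(): hands the job in; it is judged then, once.
Trained networks look in a picture, given as the dict that the camera call returned (one of the last four; its "shot" number tells which), for a name from the list of things; names that differ only in an ending like _2 or _b are one class to them, and where a whole thing is asked for, a point or a joint stands for the part that bears it (a point fixed in the world has none). Each returns a list of dicts, best first, with "confidence" (0 to 1); they miss things now and then, are a little off and sometimes report something else, mostly with a low value. They report only what shows in the picture. A call takes as long as a camera call. They do not tell look-alikes from the thing itself.
- robot.outline_of(picture, label): "mask" (420x560 bool, what is visible of it) and "box" ([left, top, right, bottom] in pixels, round what is visible of it).
- robot.landmark_of(picture, label): "at" ([column, row] in pixels: a listed point, or the origin of a listed thing).
The state is a dict: "clock": time; "joint_pos": joint angles; "qd": joint speeds; "tau": joint torques, N m; "ee_pos": TCP position; "eef_rot": TCP orientation; "wrist_force": force on the tool from outside, world axes, zero at the start; "wrist_torque": the same for the moment, N m; "grip_width": finger opening in m; "grip_force": force on a finger pad.
Only numpy, scipy, OpenCV 4.12 (cv2) and the standard library are available. Lean on these libraries where they do the work, as an engineer would, in place of code of your own. Each camera call takes 0.05 s, during which the arm holds its last target. There are 200 camera calls.

## Working session

There is one attempt and no reset: what is moved stays moved. The work goes in short steps, Python scripts to look and compute and a shell command to move; the robot and the scene stay as the last step left them, time stands still between calls to the robot, and variables do not carry over. Pictures are saved under pics/ and viewed, at most 10 in all, crops included, and the job is handed in when it is done.

```bash
ls; mkdir -p pics
cat > h.py <<'E'
import numpy as np, cv2
from rig import robot
from scipy.spatial.transform import Rotation as Ro
def cam(p,st=None):
    if 'R' in p: return np.array(p['R']),np.array(p['t'])
    R=Ro.from_euler('xyz',st['eef_rot'],degrees=True).as_matrix(); H=np.array(p['hand_eye'])
    Rw=R@H[:3,:3]; tw=R@H[:3,3]+np.array(st['ee_pos']); return Rw.T,-Rw.T@tw
def ray(p,uv,z,st=None):
    R,t=cam(p,st); c=-R.T@t; d=R.T@np.linalg.inv(p['mtx'])@np.array([uv[0],uv[1],1.])
    return c+d*(z-c[2])/d[2]
def proj(p,X,st=None):
    R,t=cam(p,st); q=np.array(p['mtx'])@(R@np.array(X)+t); return q[:2]/q[2]
E
python3 - <<'E'
from h import *
s=robot.state();print(s)
Z=dict(anvil=.032,packing_end=.032,pipe_top=.182,handle_end=.16,spanner_head=.16,offcut_mid=.0025,offcut_flange=.02,wheel_nut=0,gauge=0,spoke_wrench=0,stem_installer=0)
ims=[]
for n in ["scene","side"]:
    p=robot.capture(n); ims.append(p['color'])
    R,t=cam(p);print(n,(-R.T@t).round(3))
    for k,z in Z.items():
        for d in robot.landmark_of(p,k)[:3]:
            print(k,round(d['confidence'],2),np.round(d['at'],1),ray(p,d['at'],z).round(3))
    cv2.imwrite(f'pics/{n}.png',p['color'][:,:,::-1])
E
```

```text
pics
{'clock': 0.0, 'joint_pos': array([ 6.28768148e+01,  2.81630973e+01,  8.93491405e+01, -8.79900798e-04,
        6.25484999e+01, -6.05018558e+00]), 'qd': array([ 0.00146948, -0.0629035 ,  0.01832864,  0.00350813, -0.16774898,
        0.00632506]), 'tau': array([ 2.88718649e-03, -6.12657523e+01, -2.58189923e+01,  6.93963538e-02,
        4.80601320e-02, -1.14614941e-04]), 'ee_pos': array([0.2246068 , 0.58302271, 0.23607904]), 'eef_rot': array([-1.79939518e+02, -5.62567545e-03,  1.58927403e+02]), 'wrist_force': array([-0.49636717,  0.49554808,  0.36288601]), 'wrist_torque': array([ 0.01450835, -0.01329586, -0.0123302 ]), 'grip_force': 0.0, 'grip_width': 0.09517449736603797}
scene [1.226 0.713 0.964]
anvil 0.9 [311.  271.6] [0.606 0.141 0.032]
packing_end 0.92 [283.4 231.9] [ 0.556 -0.014  0.032]
packing_end 0.16 [255.1 300.9] [0.769 0.113 0.032]
pipe_top 0.69 [331.5 205.8] [0.515 0.117 0.182]
pipe_top 0.4 [214.5 181.2] [ 0.66  -0.163  0.182]
spanner_head 0.77 [310.5 228.9] [0.594 0.123 0.16 ]
offcut_mid 0.97 [223.6 198.1] [ 0.563 -0.276  0.003]
offcut_mid 0.93 [279.1 178.1] [ 0.371 -
[... 549 characters left out ...]
0.558 -0.018  0.032]
pipe_top 0.65 [246.1 164. ] [0.51  0.113 0.182]
handle_end 0.6 [234.8 156. ] [0.476 0.219 0.16 ]
offcut_mid 0.94 [199.1 243.7] [0.375 0.009 0.002]
offcut_mid 0.81 [277.4 322.4] [ 0.566 -0.285  0.002]
offcut_mid 0.73 [172.8 398.7] [ 0.375 -0.443  0.002]
offcut_flange 0.96 [168.1 247.7] [ 0.301 -0.026  0.02 ]
offcut_flange 0.88 [208.5 362.8] [ 0.434 -0.388  0.02 ]
offcut_flange 0.87 [260.8 345.4] [ 0.53  -0.356  0.02 ]
wheel_nut 0.62 [343.6 252. ] [ 0.752 -0.057  0.   ]
gauge 0.82 [335.9 220.3] [0.76  0.093 0.   ]
spoke_wrench 0.86 [352.8 322.5] [ 0.723 -0.296  0.   ]
stem_installer 0.76 [268.2 168.4] [0.579 0.458 0.   ]
stem_installer 0.6 [265.7 237.5] [0.554 0.026 0.   ]
```

View pics/scene.png

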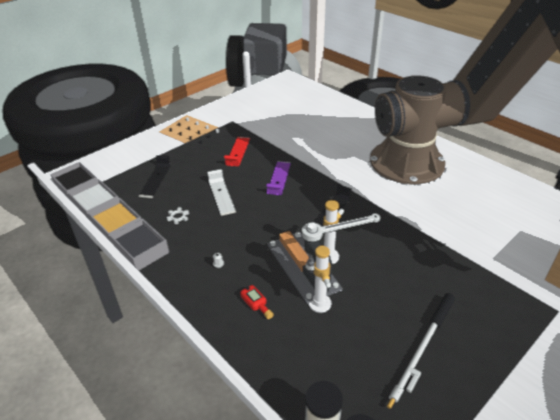

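View pics/side.png

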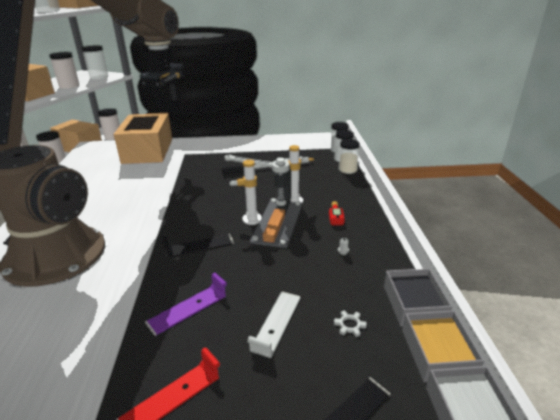

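The scene view shows the steel offcut at px (221,192), purple and red decoys near it, and the clamp with its pipes at (320,240). The handle points towards (377,218), and the route above is clear. I'll work out a move to a wrist look above the clamp.

```bash
cat >> h.py <<'E'
def togo(target,yaw,st=None):
    "remaining shift in tool axes (units of 50mm) and yaw turn (units 0.1 rad, + = clockwise from above)"
    st=st or robot.state(); R=Ro.from_euler('xyz',st['eef_rot'],degrees=True).as_matrix()
    d=np.array(target)-st['ee_pos']
    Rt=Ro.from_euler('xyz',[180,0,yaw],degrees=True).as_matrix()
    return (R.T@d/.05).round(3),(Ro.from_matrix(R.T@Rt).as_rotvec()/.1).round(3)
E
python3 - <<'E'
from h import *
p=robot.capture('wrist');print(np.array(p['hand_eye']).round(3),p['mtx'])
print(togo([.5,.05,.45],70))
E
```

```text
[[ 0.    -0.963 -0.268  0.077]
 [ 1.     0.    -0.     0.001]
 [ 0.    -0.268  0.963 -0.147]
 [ 0.     0.     0.     1.   ]] [[352.68778363   0.         277.44647973]
 [  0.         352.68778363 213.01485382]
 [  0.           0.           1.        ]]
(array([-8.972, -7.971, -4.268]), array([ 0.   , -0.   , 15.521]))
```

```bash
python3 -m crank '[[-0.3,-0.27,-0.8,0,0,0,1],[-0.5,-0.4,-0.8,0,0,0,1],[-0.8,-0.7,-0.4,0,0,0,1],[-0.8,-0.7,-0.4,0,0,0,1],[-0.8,-0.7,-0.4,0,0,0,1],[-0.8,-0.7,-0.4,0,0,0,1],[-0.8,-0.7,-0.3,0,0,0,1],[-0.8,-0.7,-0.3,0,0,0,1],[-0.8,-0.7,0,0,0,0,1],[-0.8,-0.7,0,0,0,0,1]]'
python3 -m crank '[[-0.8,-0.7,0,0,0,0,1],[-0.8,-0.7,0,0,0,0,1],[0,0,0,0,0,1,1],[0,0,0,0,0,1,1],[0,0,0,0,0,1,1],[0,0,0,0,0,1,1],[0,0,0,0,0,1,1],[0,0,0,0,0,1,1],[0,0,0,0,0,1,1],[0,0,0,0,0,1,1]]'
python3 -m crank '[[0,0,0,0,0,1,1],[0,0,0,0,0,1,1],[0,0,0,0,0,1,1],[0,0,0,0,0,1,1],[0,0,0,0,0,1,1],[0,0,0,0,0,1,1],[0,0,0,0,0,1,1],[0,0,0,0,0,0,1]]'
cat > look.py <<'E'
from h import *; import sys
Z=dict(anvil=.032,packing_end=.032,pipe_top=.182,handle_end=.16,spanner_head=.16,offcut_mid=.0025,offcut_flange=.02)
s=robot.state();p=robot.capture('wrist');print(s['clock'],s['ee_pos'].round(4),s['eef_rot'].round(2))
for a in sys.argv[2:]:
    k,_,z=a.partition('='); z=float(z) if z else Z[k]
    for d in robot.landmark_of(p,k)[:3]: print(k,round(d['confidence'],2),np.round(d['at'],1),ray(p,d['at'],z,s).round(4))
cv2.imwrite(f'pics/{sys.argv[1]}.png',p['color'][:,:,::-1])
E
python3 look.py w1 anvil packing_end pipe_top handle_end spanner_head offcut_mid offcut_flange
```

```text
clock: 2.5
ee_pos: [0.4483, 0.1596, 0.427]
eef_rot: [180.0, 0.0, 158.9]
wrist_force: [0.8, 0.6, 0.1]
grip_width: 0.0949
grip_force: 0.0
clock: 3.75
ee_pos: [0.4973, 0.0671, 0.4267]
eef_rot: [180.0, 0.0, 112.9]
wrist_force: [-0.3, 0.0, -1.2]
grip_width: 0.095
grip_force: 0.0
clock: 4.75
ee_pos: [0.4973, 0.0671, 0.4267]
eef_rot: [180.0, -0.0, 73.0]
wrist_force: [0.7, -0.4, -0.3]
grip_width: 0.0951
grip_force: 0.0
4.75 [0.4973 0.0671 0.4267] [ 1.7999e+02 -1.0000e-02  7.3020e+01]
anvil 0.61 [330.  102.1] [0.5973 0.1353 0.032 ]
packing_end 0.84 [325.4 203.7] [ 0.5514 -0.0111  0.032 ]
pipe_top 0.86 [280.3 134.3] [0.5155 0.1203 0.182 ]
handle_end 0.86 [220.2  75.6] [0.4705 0.1987 0.16  ]
spanner_head 0.84 [349.1  99.3] [0.5999 0.1333 0.16  ]
offcut_mid 0.95 [260.6 337.5] [ 0.3717 -0.2328  0.0025]
offcut_mid 0.94 [219.5 223.8] [ 0.3725 -0.001   0.0025]
offcut_mid 0.7 [365.9 334.9] [ 0.5607 -0.2845  0.0025]
offcut_flange 0.83 [286.  309.1] [ 0.4365 -0.1794  0.02  ]
offcut_flange 0.59 [357.6 379.5] [ 0.5227 -0.3608  0.02  ]
```

```bash
python3 -m crank '[[-1,0.384,0.55,0,0,0,1],[-1,0.384,0.55,0,0,0,1],[-1,0.384,0.55,0,0,0,1],[-1,0.384,0.55,0,0,0,1],[-1,0.384,0.55,0,0,0,1],[-1,0.384,0.55,0,0,0,1],[-1,0.384,0.55,0,0,0,1],[-1,0.384,0.55,0,0,0,1],[0,0,0,0,0,0.75,1],[0,0,0,0,0,0.75,1]]'
python3 -m crank '[[0,0,0,0,0,0,1]]'
python3 look.py w2 offcut_mid offcut_flange
```

```text
clock: 6.4
ee_pos: [0.5269, -0.361, 0.2056]
eef_rot: [-179.9, -0.0, 64.2]
wrist_force: [0.9, 0.5, 0.2]
grip_width: 0.0953
grip_force: 0.0
clock: 6.52
ee_pos: [0.5272, -0.3604, 0.2064]
eef_rot: [-180.0, -0.0, 64.4]
wrist_force: [0.4, 0.6, 0.6]
grip_width: 0.095
grip_force: 0.0
6.525 [ 0.5272 -0.3604  0.2064] [-1.7998e+02 -1.0000e-02  6.4420e+01]
offcut_mid 0.86 [ 73.3 142.8] [ 0.3673 -0.2285  0.0025]
offcut_mid 0.77 [453.1 251.3] [ 0.6671 -0.4977  0.0025]
offcut_mid 0.69 [277.  107.1] [ 0.5615 -0.2843  0.0025]
offcut_flange 0.74 [94.1 59.3] [ 0.4344 -0.1795  0.02  ]
offcut_flange 0.63 [278.5 195.8] [ 0.5272 -0.3594  0.02  ]
```

View pics/w2.png

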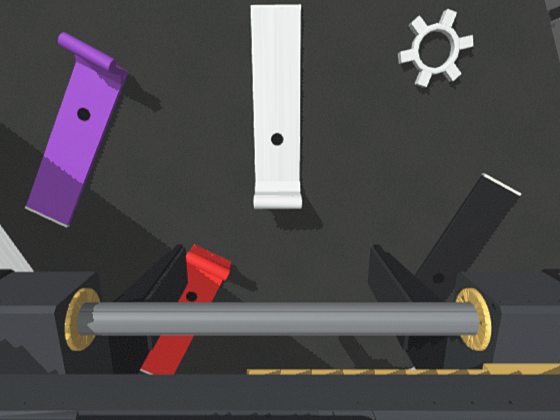

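Centred at column 277, the steel offcut runs straight ahead, with its flange at (278,200). The red decoy at (210,265) is close to the left finger, so I'll open less and measure its clearance and the yaw.

Run:
```python
from h import *
s=robot.state();p=robot.capture('wrist')
for d in robot.outline_of(p,'offcut')[:4]:
    m=d['mask'];print(d['confidence'],d['box'])
    if 230<np.mean(d['box'][::2])<320:
        L=[];Rr=[]
        for r in range(20,180,5):
            c=np.where(m[r])[0]
            if len(c): L.append(ray(p,[c[0]-.5,r],.005,s));Rr.append(ray(p,[c[-1]+.5,r],.005,s))
        for e in (L,Rr):
            vx,vy,x0,y0=cv2.fitLine(np.array(e)[:,:2].astype(np.float32),cv2.DIST_HUBER,0,1e-4,1e-4).ravel();print(np.degrees(np.arctan2(vy,vx)),x0,y0)
        print('mean mid',np.mean(L+Rr,0),'width',np.linalg.norm(np.mean(L,0)-np.mean(Rr,0)))
R=Ro.from_euler('xyz',s['eef_rot'],degrees=True).as_matrix()
for uv,z in (((186,270),.03),((232,268),.03),((213,285),.02)): print(uv,(R.T@(ray(p,uv,z,s)-s['ee_pos'])).round(3))
for uv in ((250,5),(301,5)): print(ray(p,uv,.005,s))
```

```text
0.96 [252.8, 5.8, 303.4, 212.2]
64.77456 0.5441497 -0.26778352
64.94611 0.5823382 -0.29076242
mean mid [ 0.56415222 -0.27731936  0.005     ] width 0.044318558434863285
0.9 [416.9, 176.0, 522.9, 303.2]
0.87 [24.8, 30.0, 128.7, 225.9]
0.57 [142.0, 244.6, 231.3, 377.0]
(186, 270) [-0.073 -0.093  0.177]
(232, 268) [-0.071 -0.047  0.177]
(213, 285) [-0.094 -0.068  0.187]
[ 0.57719164 -0.19615046  0.005     ]
[ 0.6177342  -0.21548227  0.005     ]
```

```bash
python3 -c "
from h import *
print(togo([.5275,-.3551,.026],64.85))"
```

```text
(array([ 0.092, -0.041,  3.615]), array([ 0.003, -0.   , -0.068]))
```

```bash
python3 -m crank '[[0.09,-0.04,0.6,0,0,-0.07,0.75],[0,0,0.8,0,0,0,0.75],[0,0,0.8,0,0,0,0.75],[0,0,0.7,0,0,0,0.75],[0,0,0.4,0,0,0,0.75],[0,0,0.2,0,0,0,0.75],[0,0,0.115,0,0,0,0.75],[0,0,0,0,0,0,0.75]]' 30
python3 -m crank '[[0,0,0,0,0,0,0.3],[0,0,0,0,0,0,0.3],[0,0,0,0,0,0,0.3],[0,0,0,0,0,0,0.3]]' 30
python3 -m crank '[[0,0,0,0,0,0,0.3],[0,0,0,0,0,0,0.3]]' 30
```

```text
clock: 7.78
ee_pos: [0.5276, -0.3555, 0.0264]
eef_rot: [180.0, 0.0, 64.8]
wrist_force: [-0.7, 0.2, 0.8]
grip_width: 0.0713
grip_force: 0.0
clock: 8.28
ee_pos: [0.5276, -0.3555, 0.0262]
eef_rot: [180.0, 0.0, 64.8]
wrist_force: [0.6, 0.6, 1.3]
grip_width: 0.0437
grip_force: 30.0
clock: 8.52
ee_pos: [0.5276, -0.3555, 0.0262]
eef_rot: [180.0, 0.0, 64.8]
wrist_force: [0.5, -0.7, 5.2]
grip_width: 0.0437
grip_force: 30.0
```

```bash
python3 -m crank '[[0,0,-0.5,0,0,0,0.3],[0,0,-0.8,0,0,0,0.3],[0,0,-0.6,0,0,0,0.3],[0,0,-0.1,0,0,0,0.3]]' 30
python3 -c "
import cv2;a=cv2.imread('pics/w1.png')[20:240,200:440];cv2.imwrite('pics/w1c.png',cv2.resize(a,None,fx=2.7,fy=2.7,interpolation=cv2.INTER_CUBIC))"
```

```text
clock: 9.02
ee_pos: [0.5275, -0.3555, 0.1269]
eef_rot: [179.9, 0.0, 64.8]
wrist_force: [-0.3, 0.4, -4.6]
grip_width: 0.044
grip_force: 30.0
```

View pics/w1c.png

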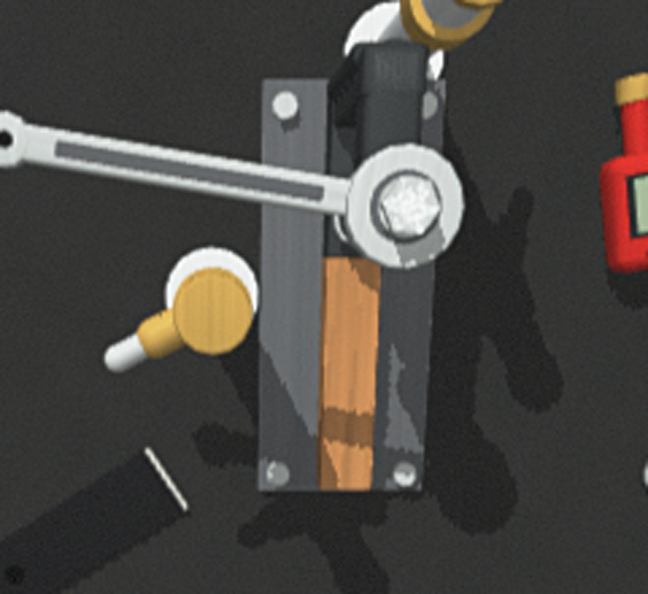

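The crop shows the packing (orange) leaving the clamp: its right top edge runs from (372,489) to (380,265), its left top edge starts near (325,489), the pipe top is centred at (213,311) and the head at (406,205). Now computing the clamp frame.

Run:
```python
from h import *
from scipy.optimize import least_squares
p=robot.capture('wrist')
st=dict(ee_pos=np.array([.4973,.0671,.4267]),eef_rot=[179.99,-.01,73.02])
f=lambda u,v,z: ray(p,[200+(u+.5)/2.7-.5,20+(v+.5)/2.7-.5],z,st)
a=f(372,489,.032);b=f(380,265,.032);c=f(325,489,.032);d=f(331,262,.032)
ang=lambda q:np.degrees(np.arctan2(q[1],q[0]))
print('R edge',a,b,ang(b-a),'L',c,d,ang(d-c),'w',np.linalg.norm(a-c),'end mid',(a+c)/2)
P=f(213,311,.182);H=f(406,205,.165);print('pipe',P,'head',H,np.linalg.norm((P-H)[:2]),ang(P-H)-118)
for q in ((258,490),(262,80),(422,490),(447,80)): print(f(*q,.008))
E=(a+c)/2
print('dist head-end',np.linalg.norm((H-E)[:2]),ang(H-E))
```

```text
R edge [ 0.57068753 -0.01224803  0.032     ] [0.6062421 0.1090931 0.032    ] 73.66871261224193 L [ 0.54440624 -0.00423452  0.032     ] [0.58092694 0.118475   0.032     ] 73.42598395089087 w 0.027475860181810502 end mid [ 0.55754688 -0.00824127  0.032     ]
pipe [0.51333921 0.12009908 0.182     ] head [0.60061385 0.13666717 0.165     ] 0.08883334558461288 -287.25095949899685
[0.50625409 0.00066925 0.008     ]
[0.57250066 0.22108823 0.008     ]
[ 0.60205236 -0.02854087  0.008     ]
[0.6690685  0.19163002 0.008     ]
dist head-end 0.15117281284556952 73.44798771094835
```

```bash
python3 -c "
from h import *
print(togo([.5375,-.0743,.1],73.3))"
```

```text
(array([ 5.172, -2.207,  0.522]), array([ 0.003,  0.002, -1.483]))
```

```bash
python3 -m crank '[[0.5,-0.2,0,0,0,0,0.3],[0.9,-0.4,0,0,0,0,0.3],[0.9,-0.4,0,0,0,0,0.3],[0.9,-0.4,0.1,0,0,0,0.3],[0.9,-0.4,0.2,0,0,0,0.3],[0.7,-0.3,0.2,0,0,0,0.3],[0.372,-0.107,0.022,0,0,-0.483,0.3],[0,0,0,0,0,-0.5,0.3],[0,0,0,0,0,-0.5,0.3],[0,0,0,0,0,0,0.3]]'
python3 -c "
from h import *
print(togo([.5375,-.0743,.0597],73.3))"
python3 look.py w3 packing_end anvil spanner_head pipe_top handle_end offcut_mid=.0765
```

```text
clock: 10.32
ee_pos: [0.5374, -0.0743, 0.0993]
eef_rot: [-179.9, -0.0, 73.3]
wrist_force: [-0.1, -0.8, -4.1]
grip_width: 0.0438
grip_force: 30.0
(array([0.   , 0.002, 0.792]), array([-0.009, -0.   ,  0.006]))
10.325 [ 0.5374 -0.0743  0.0993] [-179.95   -0.     73.33]
offcut_mid 0.82 [279.3 110.1] [0.5597 0.0012 0.0765]
offcut_mid 0.78 [ 25.8 193.7] [ 0.4289 -0.0009  0.0765]
```

View pics/w3.png

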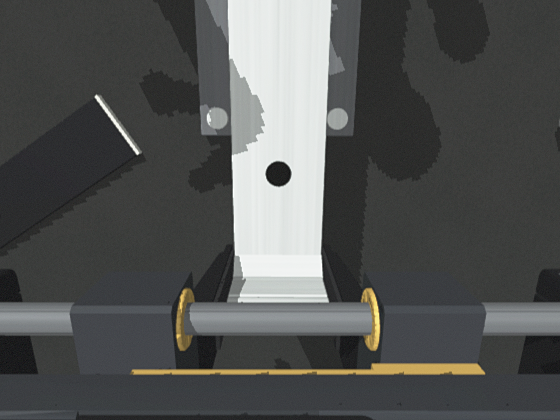

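The held strip points along the foot plate. Plate edges at columns ~201 and 354 and bolts at 217 and 338 centre on 277.5, and the strip centres on 279, so they agree within about 1 mm. Lowering now.

```bash
python3 -m crank '[[0,0,0.3,0,0,0,0.3],[0,0,0.3,0,0,0,0.3],[0,0,0.15,0,0,0,0.3],[0,0,0.04,0,0,0,0.3],[0,0,0,0,0,0,0.3]]'
python3 -m crank '[[0,0,0.015,0,0,0,0.3],[0,0,0,0,0,0,0.3]]'
python3 -m crank '[[0,0,0.015,0,0,0,0.3],[0,0,0,0,0,0,0.3]]'
```

```text
clock: 11.3
ee_pos: [0.5377, -0.0744, 0.0602]
eef_rot: [-180.0, -0.0, 73.3]
wrist_force: [1.2, 0.1, -4.2]
grip_width: 0.0441
grip_force: 30.0
clock: 11.55
ee_pos: [0.5378, -0.0744, 0.0598]
eef_rot: [180.0, -0.0, 73.3]
wrist_force: [-0.2, 0.1, -5.3]
grip_width: 0.0437
grip_force: 30.0
clock: 11.8
ee_pos: [0.5378, -0.0744, 0.0589]
eef_rot: [180.0, -0.0, 73.3]
wrist_force: [-0.6, -0.4, -2.5]
grip_width: 0.0434
grip_force: 30.0
```

```bash
python3 -m crank '[[0,0,0.012,0,0,0,0.3],[0,0,0,0,0,0,0.3]]'
python3 -m crank '[[0,0,0.01,0,0,0,0.3],[0,0,0,0,0,0,0.3]]'
python3 - <<'E'
from h import *
for n in ('scene','side'):
    p=robot.capture(n)
    A=np.array([.6005,.1358,.032]);q=proj(p,A-np.array([.0287,.0958,0]));u,v=q.astype(int)
    c=p['color'][v-65:v+65,u-80:u+80,::-1];cv2.imwrite(f'pics/c_{n}.png',cv2.resize(c,None,fx=4,fy=4,interpolation=cv2.INTER_CUBIC))
a=[cv2.imread(f'pics/c_{n}.png')[:,100:500] for n in ('scene','side')]
cv2.imwrite('pics/both1.png',np.hstack(a)); print(a[0].shape)
E
```

```text
clock: 12.05
ee_pos: [0.5378, -0.0745, 0.0583]
eef_rot: [180.0, -0.0, 73.3]
wrist_force: [-0.5, -1.8, 1.7]
grip_width: 0.044
grip_force: 30.0
clock: 12.3
ee_pos: [0.5378, -0.0745, 0.0581]
eef_rot: [180.0, -0.0, 73.3]
wrist_force: [-0.7, -2.1, 4.6]
grip_width: 0.0439
grip_force: 30.0
(520, 400, 3)
```

View pics/both1.png

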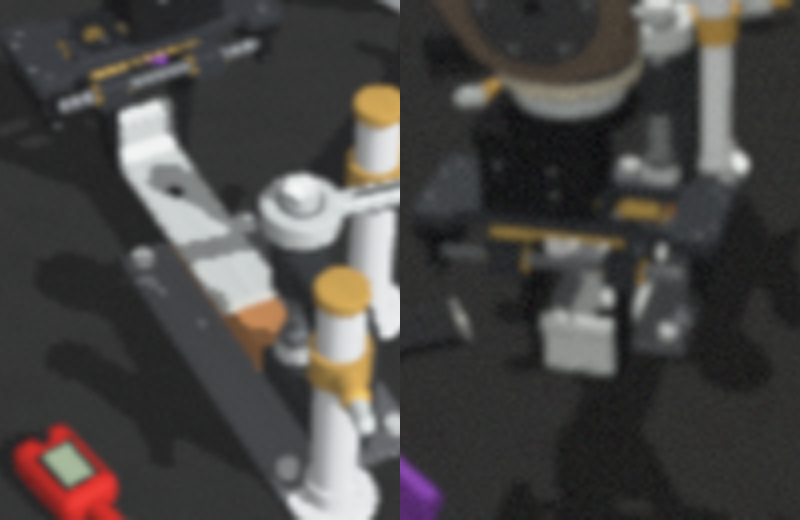

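Both views show the strip flat on the packing with the clamp ahead. I'll overlay the modelled outlines to check centring.

Run:
```python
from h import *
p=robot.capture('scene');s=robot.state()
A=np.array([.6005,.1358,.032]);f=np.radians(73.3);X=np.array([np.cos(f),np.sin(f),0]);Y=np.array([-X[1],X[0],0]);Z=np.array([0,0,1.])
W=lambda x,y,z:A+X*x/1e3+Y*y/1e3+Z*z/1e3
q=proj(p,W(-70,0,0));u,v=q.astype(int);K=8;w,h=45,36
c=cv2.resize(p['color'][v-h:v+h,u-w:u+w,::-1],None,fx=K,fy=K,interpolation=cv2.INTER_CUBIC)
P=lambda *a:tuple(int(round(t)) for t in ((proj(p,W(*a))-[u-w,v-h]+.5)*K-.5))
m=(s['ee_pos']-A); mx=m@X*1e3+80.3; my=m@Y*1e3; print(mx,my)
def line(pts,col):
    for a,b in zip(pts[:-1],pts[1:]): cv2.line(c,P(*a),P(*b),col,1)
line([(-15,15,0),(-150,15,0),(-150,-15,0),(-15,-15,0)],(0,255,0))
line([(-150,-15,-10),(-15,-15,-10)],(0,255,0))
for z,col in((0,(255,0,0)),(5,(255,255,0))): line([(mx-60,my+22,z),(mx+85,my+22,z),(mx+85,my-22,z),(mx-60,my-22,z)],col)
cv2.imwrite('pics/ov.png',c);print(c.shape)
```

```text
-139.14752549853466 -0.4370246836241635
(576, 720, 3)
```

View pics/ov.png

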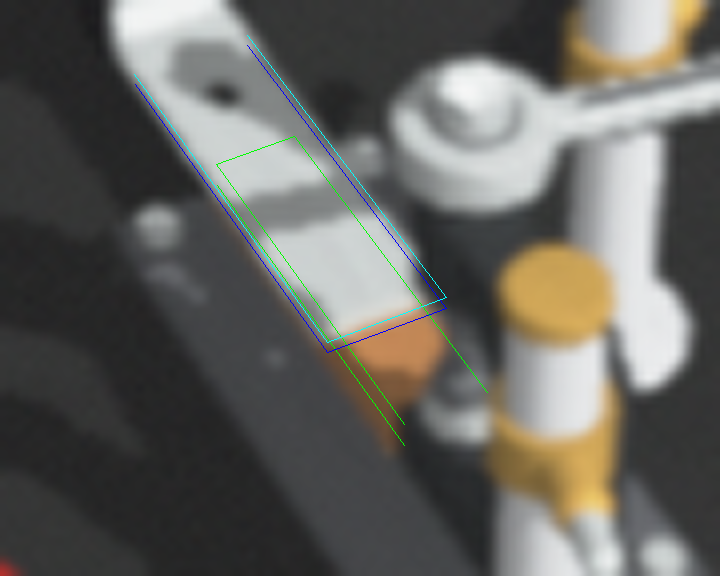

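```bash
python3 -m crank '[[0,-0.01,-0.008,0,0,0,0.3],[0.2,0,0,0,0,0,0.3],[0.3,0,0,0,0,0,0.3],[0.3,0,0,0,0,0,0.3],[0.2,0,0,0,0,0,0.3],[0,0,0,0,0,0,0.3]]'
python3 -m crank '[[0.2,0,0,0,0,0,0.3],[0.2,0,0,0,0,0,0.3],[0.2,0,0,0,0,0,0.3],[0.15,0,0,0,0,0,0.3],[0.1,0,0,0,0,0,0.3],[0.05,0,0,0,0,0,0.3],[0,0,0,0,0,0,0.3]]'
python3 -c "
from h import *
print(togo([.5662,.0215,.0582],73.3))"
```

```text
clock: 13.2
ee_pos: [0.552, -0.0249, 0.0582]
eef_rot: [180.0, -0.0, 73.4]
wrist_force: [1.2, 3.8, 4.8]
grip_width: 0.044
grip_force: 30.0
clock: 14.08
ee_pos: [0.5646, 0.0166, 0.0582]
eef_rot: [180.0, -0.0, 73.3]
wrist_force: [0.4, -0.5, 4.8]
grip_width: 0.044
grip_force: 30.0
(array([ 0.102,  0.004, -0.   ]), array([ 0.002, -0.001, -0.004]))
```

```bash
python3 -m crank '[[0.03,0,0,0,0,0,0.3],[0.03,0,0,0,0,0,0.3],[0,0,0,0,0,0,0.3]]'
python3 -m crank '[[0.02,0,0,0,0,0,0.3],[0,0,0,0,0,0,0.3]]'
python3 -m crank '[[0.02,0,0,0,0,0,0.3],[0,0,0,0,0,0,0.3]]'
```

```text
clock: 14.45
ee_pos: [0.5653, 0.0192, 0.0582]
eef_rot: [180.0, 0.0, 73.3]
wrist_force: [-1.5, -3.5, 5.8]
grip_width: 0.0434
grip_force: 30.0
clock: 14.7
ee_pos: [0.5656, 0.0201, 0.0582]
eef_rot: [-180.0, 0.0, 73.3]
wrist_force: [-0.1, -3.7, 5.9]
grip_width: 0.0439
grip_force: 30.0
clock: 14.95
ee_pos: [0.5658, 0.0211, 0.0582]
eef_rot: [-180.0, 0.0, 73.3]
wrist_force: [-1.3, -3.9, 5.7]
grip_width: 0.0439
grip_force: 30.0
```

```bash
python3 -m crank '[[0.02,0,0,0,0,0,0.3],[0,0,0,0,0,0,0.3]]'
python3 -m crank '[[0.02,0,0,0,0,0,0.3],[0,0,0,0,0,0,0.3]]'
python3 -m crank '[[0.02,0,0,0,0,0,0.3],[0,0,0,0,0,0,0.3]]'
```

```text
clock: 15.2
ee_pos: [0.5661, 0.022, 0.0582]
eef_rot: [-180.0, 0.0, 73.3]
wrist_force: [-1.3, -3.5, 4.4]
grip_width: 0.0439
grip_force: 30.0
clock: 15.45
ee_pos: [0.5663, 0.0223, 0.0582]
eef_rot: [-180.0, 0.1, 73.3]
wrist_force: [-2.7, -9.0, 5.9]
grip_width: 0.0437
grip_force: 30.0
clock: 15.7
ee_pos: [0.5663, 0.0226, 0.0581]
eef_rot: [-180.0, 0.1, 73.3]
wrist_force: [-4.5, -16.2, 6.3]
grip_width: 0.0438
grip_force: 30.0
```

Home contact is firm, 16 N at 0.8 mm past the predicted position. Releasing, rising and looking.

```bash
python3 -m crank '[[0,0,0,0,0,0,0.7],[0,0,0,0,0,0,0.7],[0,0,0,0,0,0,0.7],[-0.1,0,-0.3,0,0,0,0.7],[-0.2,0,-0.7,0,0,0,0.7],[-0.2,0,-1,0,0,0,0.7],[0,0,-1,0,0,0,0.7],[0,0,-1,0,0,0,0.7],[0,0,0,0,0,0,0.7]]'
python3 - <<'E'
from h import *
s=robot.state();p=robot.capture('wrist');print(s['ee_pos'],s['eef_rot'])
cv2.imwrite('pics/w4.png',p['color'][:,:,::-1])
for k,z in(('offcut_mid',.0345),('offcut_flange',.052),('handle_end',.16),('spanner_head',.16)):
    for d in robot.landmark_of(p,k)[:2]: print(k,d['confidence'],ray(p,d['at'],z,s).round(4))
for d in robot.outline_of(p,'offcut')[:3]:
    print(d['box'],d['confidence']);m=d['mask'];x0=np.mean(d['box'][::2])
    if not 200<x0<360: continue
    rows=np.where(m.any(1))[0];L=[];Q=[]
    for r in range(rows[0]+5,rows[-1]-50,4):
        c=np.where(m[r])[0]
        if len(c) and (c[-1]-c[0])>20: L.append(ray(p,[c[0]-.5,r],.037,s));Q.append(ray(p,[c[-1]+.5,r],.037,s))
    for e in(L,Q):
        vx,vy,a,b=cv2.fitLine(np.array(e)[:,:2].astype(np.float32),cv2.DIST_HUBER,0,1e-4,1e-4).ravel();print(np.degrees(np.arctan2(vy,vx)),a,b,len(e))
print(togo([.6005+.143*np.cos(np.radians(154.2)),.1358+.143*np.sin(np.radians(154.2)),.26],154.2))
E
```

```text
clock: 16.82
ee_pos: [0.5605, 0.0002, 0.2627]
eef_rot: [179.6, -0.1, 73.3]
wrist_force: [0.1, -0.8, -0.4]
grip_width: 0.0663
grip_force: 0.0
[5.60466030e-01 2.28423692e-04 2.62680878e-01] [ 1.79572418e+02 -8.23973438e-02  7.32903013e+01]
offcut_mid 0.87 [ 0.3907 -0.2056  0.0345]
offcut_mid 0.8 [0.5881 0.0998 0.0345]
offcut_flange 0.96 [0.5647 0.0214 0.052 ]
offcut_flange 0.9 [ 0.3158 -0.0166  0.052 ]
spanner_head 0.88 [0.5999 0.1374 0.16  ]
[254.9, 43.4, 302.5, 186.3] 0.95
73.65642 0.56625897 0.1017466 22
72.88429 0.60876125 0.08946179 22
[181.5, 336.6, 239.2, 369.1] 0.75Traceback (most recent call last):
  File "<stdin>", line 14, in <module>
IndexError: too many indices for array: array is 1-dimensional, but 2 were indexed
```

View pics/w4.png

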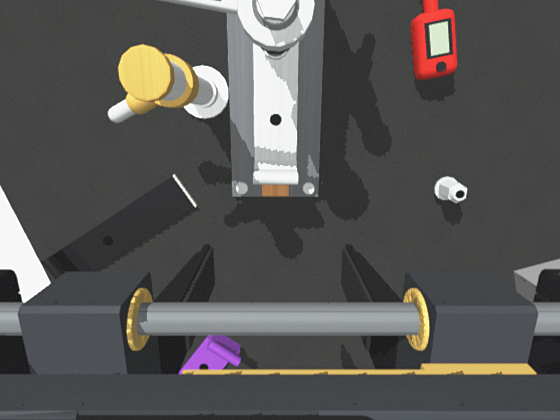

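The offcut is home: strip yaw 73.3°, flange lip at columns 254–299 over packing at 262–289, centred to within about 1 mm. Next, the spanner.

Run:
```python
from h import *
a=np.radians(154.2)
print(togo([.6005+.143*np.cos(a),.1358+.143*np.sin(a),.27],154.2))
p=robot.capture('scene')
for d in robot.landmark_of(p,'handle_end'): print(d['confidence'],ray(p,d['at'],.16))
p=robot.capture('side')
for d in robot.landmark_of(p,'handle_end'): print(d['confidence'],ray(p,d['at'],.16))
```

```text
(array([ 3.281, -2.812, -0.255]), array([-1.9000e-02, -1.3000e-02, -1.4122e+01]))
0.96 [0.46583197 0.1965305  0.16      ]
0.68 [0.65234451 0.10579353 0.16      ]
0.58 [0.47758861 0.19451478 0.16      ]
0.24 [0.56418893 0.12604285 0.16      ]
0.23 [ 0.70159234 -0.25965994  0.16      ]
```

```bash
python3 -m crank '[[0.82,-0.7,-0.06,0,0,0,0.42],[0.82,-0.7,-0.06,0,0,0,0.42],[0.82,-0.7,-0.06,0,0,0,0.42],[0.82,-0.71,-0.06,0,0,0,0.42],[0,0,0,0,0,-1,0.42],[0,0,0,0,0,-1,0.42],[0,0,0,0,0,-1,0.42],[0,0,0,0,0,-1,0.42],[0,0,0,0,0,-1,0.42],[0,0,0,0,0,-1,0.42]]'
python3 -m crank '[[0,0,0,0,0,-1,0.42],[0,0,0,0,0,-1,0.42],[0,0,0,0,0,-1,0.42],[0,0,0,0,0,-1,0.42],[0,0,0,0,0,-1,0.42],[0,0,0,0,0,-1,0.42],[0,0,0,0,0,-1,0.42],[0,0,0,0,0,-1,0.42],[0,0,0,0,0,-0.1,0.42],[0,0,0,0,0,0,0.42]]'
python3 look.py w5 handle_end spanner_head
python3 - <<'E'
from h import *
a=np.radians(154.2)
print(togo([.6005+.143*np.cos(a),.1358+.143*np.sin(a),.16],154.2))
E
```

```text
clock: 18.58
ee_pos: [0.4722, 0.198, 0.2699]
eef_rot: [-180.0, -0.0, 107.9]
wrist_force: [-0.6, 0.3, -0.5]
grip_width: 0.04
grip_force: 0.0
clock: 19.82
ee_pos: [0.4722, 0.198, 0.27]
eef_rot: [-180.0, -0.0, 154.0]
wrist_force: [-0.3, 1.2, 0.4]
grip_width: 0.0398
grip_force: 0.0
19.825 [0.4722 0.198  0.27  ] [-1.8000e+02 -1.0000e-02  1.5397e+02]
handle_end 0.68 [278. 220.] [0.4728 0.1991 0.16  ]
spanner_head 0.93 [276.2 378.5] [0.6013 0.1347 0.16  ]
(array([ 8.000e-03, -2.000e-03,  2.201e+00]), array([ 0.001, -0.001, -0.033]))
```

View pics/w5.png

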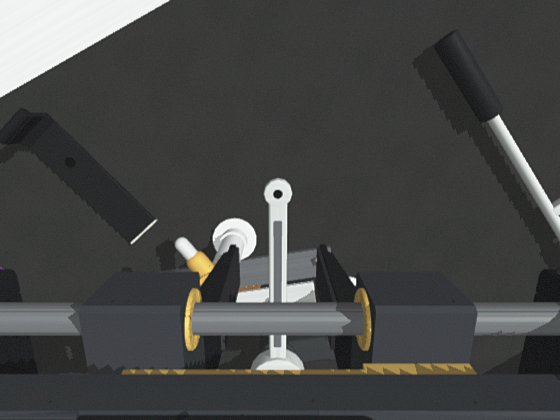

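The handle runs straight up the picture at column 277, with its end at (278,193), midway between the fingers at 235 and 325. Descending to straddle it.

```bash
python3 -m crank '[[0,0,0.5,0,0,0,0.42],[0,0,0.7,0,0,0,0.42],[0,0,0.6,0,0,0,0.42],[0,0,0.4,0,0,0,0.42],[0,0,0,0,0,0,0.19],[0,0,0,0,0,0,0.19],[0,0,0,0,0,0,0.19]]' 5
python3 -m crank '[[-0.004,0.143,0,0,0,0.5,0.19],[-0.0143,0.2855,0,0,0,1,0.19],[-0.0143,0.2855,0,0,0,1,0.19]]'
python3 -m crank '[[-0.0143,0.2855,0,0,0,1,0.19],[-0.0143,0.2855,0,0,0,1,0.19]]'
python3 -m crank '[[-0.0143,0.2855,0,0,0,1,0.19],[-0.0143,0.2855,0,0,0,1,0.19]]'
cat > ang.py <<'E'
from h import *
s=robot.state();d=s['ee_pos']-np.array([.6005,.1358,0]);th=np.degrees(np.arctan2(d[1],d[0]))
R=Ro.from_euler('xyz',s['eef_rot'],degrees=True).as_matrix();f=R.T@s['wrist_force']
print('t',round(s['clock'],2),'joint %.3f r %.4f yaw-th %.2f'%(np.radians(177.3-th),np.hypot(*d[:2]),s['eef_rot'][2]-th),'F tool',f.round(1),'w',round(s['grip_width'],4),'z',round(s['ee_pos'][2],4))
E
python3 ang.py
```

```text
clock: 20.85
ee_pos: [0.4726, 0.1981, 0.161]
eef_rot: [179.9, 0.1, 154.1]
wrist_force: [0.7, -0.2, 0.6]
grip_width: 0.0199
grip_force: 0.0
clock: 21.22
ee_pos: [0.4919, 0.228, 0.1608]
eef_rot: [180.0, 0.0, 139.6]
wrist_force: [0.0, -2.2, 0.1]
grip_width: 0.0182
grip_force: 0.8
clock: 21.48
ee_pos: [0.5124, 0.2479, 0.1607]
eef_rot: [180.0, 0.0, 128.1]
wrist_force: [-0.9, -1.4, -0.8]
grip_width: 0.0181
grip_force: 0.8
clock: 21.72
ee_pos: [0.5364, 0.2633, 0.1607]
eef_rot: [-180.0, -0.0, 116.6]
wrist_force: [-1.3, -1.4, -0.5]
grip_width: 0.0179
grip_force: 0.8
t 21.73 joint 1.058 r 0.1427 yaw-th -0.06 F tool [-0.7 -1.8  0.5] w 0.0179 z 0.1607
```

```bash
python3 -m crank '[[-0.0143,0.2855,0,0,0,1,0.19],[-0.0143,0.2855,0,0,0,1,0.19]]'
python3 -m crank '[[-0.0143,0.2855,0,0,0,1,0.19],[-0.0143,0.2855,0,0,0,1,0.19],[-0.0143,0.2855,0,0,0,1,0.19]]'; python3 ang.py
python3 -m crank '[[-0.0143,-0.2855,0,0,0,-1,0.19],[-0.0143,-0.2855,0,0,0,-1,0.19],[-0.0143,-0.2855,0,0,0,-1,0.19],[-0.0143,-0.2855,0,0,0,-1,0.19],[-0.0143,-0.2855,0,0,0,-1,0.19],[-0.0143,-0.2855,0,0,0,-1,0.19],[-0.0143,-0.2855,0,0,0,-1,0.19]]'
python3 -m crank '[[-0.0143,-0.2855,0,0,0,-1,0.19],[-0.0143,-0.2855,0,0,0,-1,0.19],[-0.0143,-0.2855,0,0,0,-1,0.19],[-0.0143,-0.2855,0,0,0,-1,0.19],[-0.0143,-0.2855,0,0,0,-1,0.19],[-0.0143,-0.2855,0,0,0,-1,0.19],[-0.0143,-0.2855,0,0,0,-1,0.19]]'; python3 ang.py
```

```text
clock: 21.98
ee_pos: [0.563, 0.2735, 0.1606]
eef_rot: [-180.0, -0.0, 105.2]
wrist_force: [-1.5, -2.0, -0.7]
grip_width: 0.018
grip_force: 0.8
clock: 22.35
ee_pos: [0.6055, 0.2785, 0.1606]
eef_rot: [-180.0, -0.0, 88.0]
wrist_force: [-1.2, -1.3, -1.5]
grip_width: 0.0183
grip_force: 0.9
t 22.35 joint 1.558 r 0.1428 yaw-th 0.00 F tool [-1.3 -1.2  1.5] w 0.0183 z 0.1606
clock: 23.22
ee_pos: [0.512, 0.2476, 0.161]
eef_rot: [179.9, 0.0, 128.5]
wrist_force: [1.1, 0.4, -0.3]
grip_width: 0.0178
grip_force: 0.2
clock: 24.1
ee_pos: [0.4608, 0.1639, 0.1608]
eef_rot: [180.0, 0.1, 168.6]
wrist_force: [0.7, 0.9, -0.0]
grip_width: 0.0181
grip_force: 0.2
t 24.1 joint 0.151 r 0.1425 yaw-th -0.04 F tool [-0.5  1.   0. ] w 0.0181 z 0.1608
```

```bash
python3 -m crank '[[-0.0143,0.2855,0,0,0,1,0.19],[-0.0143,0.2855,0,0,0,1,0.19],[-0.0143,0.2855,0,0,0,1,0.19],[-0.0143,0.2855,0,0,0,1,0.19],[-0.0143,0.2855,0,0,0,1,0.19],[-0.0143,0.2855,0,0,0,1,0.19],[-0.0143,0.2855,0,0,0,1,0.19]]' | grep -E "force|clock"
python3 -m crank '[[-0.0143,0.2855,0,0,0,1,0.19],[-0.0143,0.2855,0,0,0,1,0.19],[-0.0143,0.2855,0,0,0,1,0.19],[-0.0143,0.2855,0,0,0,1,0.19]]' | grep -E "force|clock"
python3 -m crank '[[-0.0143,0.2855,0,0,0,1,0.19],[-0.0143,0.2855,0,0,0,1,0.19],[-0.0143,0.2855,0,0,0,1,0.19]]'; python3 ang.py
python3 -m crank '[[-0.0143,-0.2855,0,0,0,-1,0.19],[-0.0143,-0.2855,0,0,0,-1,0.19],[-0.0143,-0.2855,0,0,0,-1,0.19],[-0.0143,-0.2855,0,0,0,-1,0.19],[-0.0143,-0.2855,0,0,0,-1,0.19],[-0.0143,-0.2855,0,0,0,-1,0.19],[-0.0143,-0.2855,0,0,0,-1,0.19]]' | grep force
python3 -m crank '[[-0.0143,-0.2855,0,0,0,-1,0.19],[-0.0143,-0.2855,0,0,0,-1,0.19],[-0.0143,-0.2855,0,0,0,-1,0.19],[-0.0143,-0.2855,0,0,0,-1,0.19],[-0.0143,-0.2855,0,0,0,-1,0.19],[-0.0143,-0.2855,0,0,0,-1,0.19],[-0.0143,-0.2855,0,0,0,-1,0.19]]'|grep force; python3 ang.py
```

```text
clock: 24.98
wrist_force: [-0.5, -1.5, 0.4]
grip_force: 0.8
clock: 25.48
wrist_force: [-1.1, -1.2, -0.7]
grip_force: 0.8
clock: 25.85
ee_pos: [0.6055, 0.2784, 0.1606]
eef_rot: [-180.0, -0.0, 88.0]
wrist_force: [-1.4, -0.7, -0.7]
grip_width: 0.0184
grip_force: 0.9
t 25.85 joint 1.558 r 0.1427 yaw-th -0.01 F tool [-0.8 -1.4  0.7] w 0.0184 z 0.1606
wrist_force: [0.2, 0.2, 0.9]
grip_force: 0.2
wrist_force: [0.7, -0.2, -1.0]
grip_force: 0.2
t 27.6 joint 0.151 r 0.1425 yaw-th -0.06 F tool [-0.7 -0.1  1. ] w 0.018 z 0.1609
```

```bash
python3 -m crank '[[-0.0143,0.2855,0,0,0,1,0.19],[-0.0143,0.2855,0,0,0,1,0.19],[-0.0143,0.2855,0,0,0,1,0.19],[-0.0143,0.2855,0,0,0,1,0.19],[-0.0143,0.2855,0,0,0,1,0.19],[-0.0143,0.2855,0,0,0,1,0.19],[-0.0143,0.2855,0,0,0,1,0.19]]' | grep wrist_f
python3 -m crank '[[-0.0143,0.2855,0,0,0,1,0.19]]' >/dev/null; python3 ang.py
python3 -m crank '[[-0.0143,0.2855,0,0,0,1,0.19]]' >/dev/null; python3 ang.py
python3 -m crank '[[-0.0143,0.2855,0,0,0,1,0.19]]' >/dev/null; python3 ang.py
```

```text
wrist_force: [-0.5, -2.7, -0.7]
t 28.6 joint 0.957 r 0.1427 yaw-th -0.07 F tool [-1.1 -1.1  0.5] w 0.0185 z 0.1607
t 28.73 joint 1.057 r 0.1427 yaw-th -0.06 F tool [-1.8 -1.7  0.3] w 0.0181 z 0.1606
t 28.85 joint 1.158 r 0.1427 yaw-th -0.05 F tool [ 0.  -1.1  0.5] w 0.0182 z 0.1606
```

```bash
python3 -m crank '[[-0.0143,0.2855,0,0,0,1,0.19],[-0.0143,0.2855,0,0,0,1,0.19]]' >/dev/null; python3 ang.py
python3 -m crank '[[-0.0143,0.2855,0,0,0,1,0.19]]' >/dev/null; python3 ang.py
python3 -m crank '[[-0.0143,0.2855,0,0,0,1,0.19]]' >/dev/null; python3 ang.py
```

```text
t 29.1 joint 1.358 r 0.1427 yaw-th -0.02 F tool [-0.8 -1.7  0.3] w 0.018 z 0.1606
t 29.23 joint 1.458 r 0.1427 yaw-th -0.02 F tool [-0.5 -1.3 -0.1] w 0.0182 z 0.1606
t 29.35 joint 1.559 r 0.1427 yaw-th 0.01 F tool [-1.5 -0.6  0.7] w 0.018 z 0.1606
```

```bash
python3 -m crank '[[-0.0143,-0.2855,0,0,0,-1,0.19],[-0.0143,-0.2855,0,0,0,-1,0.19],[-0.0143,-0.2855,0,0,0,-1,0.19],[-0.0143,-0.2855,0,0,0,-1,0.19],[-0.0143,-0.2855,0,0,0,-1,0.19],[-0.0143,-0.2855,0,0,0,-1,0.19],[-0.0143,-0.2855,0,0,0,-1,0.19]]' | grep wrist_f
python3 -m crank '[[-0.0143,-0.2855,0,0,0,-1,0.19],[-0.0143,-0.2855,0,0,0,-1,0.19],[-0.0143,-0.2855,0,0,0,-1,0.19],[-0.0143,-0.2855,0,0,0,-1,0.19],[-0.0143,-0.2855,0,0,0,-1,0.19],[-0.0143,-0.2855,0,0,0,-1,0.19],[-0.0143,-0.2855,0,0,0,-1,0.19]]'|grep wrist_f; python3 ang.py
python3 -m crank '[[-0.0143,0.2855,0,0,0,1,0.19],[-0.0143,0.2855,0,0,0,1,0.19],[-0.0143,0.2855,0,0,0,1,0.19]]' >/dev/null; python3 ang.py
python3 -m crank '[[-0.0143,0.2855,0,0,0,1,0.19]]' >/dev/null; python3 ang.py
python3 -m crank '[[-0.0143,0.2855,0,0,0,1,0.19]]' >/dev/null; python3 ang.py
```

```text
wrist_force: [0.2, 0.5, -0.2]
wrist_force: [-0.4, -0.3, -0.0]
t 31.1 joint 0.151 r 0.1425 yaw-th -0.06 F tool [ 0.4 -0.4  0. ] w 0.0179 z 0.1609
t 31.48 joint 0.457 r 0.1424 yaw-th -0.12 F tool [-1.9 -2.3 -0.1] w 0.0177 z 0.1609
t 31.6 joint 0.557 r 0.1425 yaw-th -0.10 F tool [-1.  -1.3  0.3] w 0.018 z 0.1608
t 31.73 joint 0.657 r 0.1425 yaw-th -0.10 F tool [-1.5 -1.9  0.6] w 0.0182 z 0.1607
```

```bash
python3 -m crank '[[-0.0143,0.2855,0,0,0,1,0.19]]' >/dev/null; python3 ang.py
python3 -m crank '[[-0.0143,0.2855,0,0,0,1,0.19]]' >/dev/null; python3 ang.py
python3 -m crank '[[-0.0143,0.2855,0,0,0,1,0.19]]' >/dev/null; python3 ang.py
```

```text
t 31.85 joint 0.756 r 0.1426 yaw-th -0.12 F tool [-1.6 -1.5  0. ] w 0.0178 z 0.1607
t 31.98 joint 0.856 r 0.1426 yaw-th -0.15 F tool [-2.9 -3.3 -0.1] w 0.0179 z 0.1607
t 32.1 joint 0.955 r 0.1426 yaw-th -0.18 F tool [-2.4 -3.4  0. ] w 0.0183 z 0.1607
```

```bash
python3 -m crank '[[-0.0143,0.2855,0,0,0,1,0.19]]' >/dev/null; python3 ang.py
python3 -m crank '[[-0.0143,0.2855,0,0,0,1,0.19]]' >/dev/null; python3 ang.py
```

```text
t 32.23 joint 1.055 r 0.1425 yaw-th -0.21 F tool [-2.6 -3.5 -0.1] w 0.018 z 0.1606
t 32.35 joint 1.154 r 0.1425 yaw-th -0.23 F tool [-2.9 -4.2  0.5] w 0.0182 z 0.1606
```

```bash
echo "print('qd',s['qd'].round(1),'tq',s['wrist_torque'].round(2),'gf',s['grip_force'])">>ang.py; python3 ang.py
python3 -m crank '[[-0.0143,0.2855,0,0,0,1,0.19]]' >/dev/null; python3 ang.py
python3 -m crank '[[-0.0143,0.2855,0,0,0,1,0.19]]' >/dev/null; python3 ang.py
```

```text
t 32.35 joint 1.154 r 0.1425 yaw-th -0.23 F tool [-2.9 -4.2  0.5] w 0.0182 z 0.1606
qd [  0.6   8.3 -16.7  -0.4   8.5  46.2] tq [-0.8   0.56  0.07] gf 2.2613071650266647
t 32.48 joint 1.254 r 0.1425 yaw-th -0.25 F tool [-2.8 -5.   0.2] w 0.0183 z 0.1605
qd [ -0.6   8.2 -16.9  -0.3   8.6  45.1] tq [-0.8   0.67  0.08] gf 2.415163367986679
t 32.6 joint 1.354 r 0.1424 yaw-th -0.28 F tool [-2.9 -4.4  0.3] w 0.0179 z 0.1604
qd [ -1.5   8.3 -16.7  -0.3   8.8  44.1] tq [-0.76  0.8   0.05] gf 2.612645924091339
```

```bash
echo "t=np.radians(s['eef_rot'][2]);tq=s['wrist_torque'];print('torque-based push*L',round(-(-tq[1]*np.sin(t)-tq[0]*np.cos(t)),3))">>ang.py
python3 -m crank '[[-0.0143,0.2855,0,0,0,1,0.19]]' >/dev/null; python3 ang.py
python3 -m crank '[[-0.0143,0.2855,0,0,0,1,0.19]]' >/dev/null; python3 ang.py
```

```text
t 32.73 joint 1.453 r 0.1424 yaw-th -0.30 F tool [-2.6 -4.4  0.6] w 0.0181 z 0.1604
qd [ -2.4   8.2 -16.6  -0.2   8.5  43.2] tq [-0.62  0.87  0.06] gf 2.599905878305435
torque-based push*L 0.913
t 32.85 joint 1.556 r 0.1426 yaw-th -0.16 F tool [ 0.  -0.8 -0.1] w 0.0182 z 0.1604
qd [ -3.3   7.8 -17.2  -0.2   7.8  42.5] tq [-0.12  0.11 -0.  ] gf 0.2628330420702696
torque-based push*L 0.104
```

```bash
python3 -m crank '[[-0.0071,0.1428,0,0,0,0.5,0.19]]' >/dev/null; python3 ang.py
python3 -m crank '[[-0.0071,0.1428,0,0,0,0.5,0.19]]' >/dev/null; python3 ang.py
python3 - <<'E'
from h import *
ims=[]
for n in ('scene','side'):
    p=robot.capture(n)
    A=np.array([.6005,.1358,.09]);u,v=proj(p,A).astype(int)
    ims.append(cv2.resize(p['color'][v-45:v+45,u-50:u+50,::-1],None,fx=4,fy=4,interpolation=cv2.INTER_CUBIC))
    for d in robot.landmark_of(p,'handle_end')[:2]:
        X=ray(p,d['at'],.157);print(n,d['confidence'],X.round(4),np.degrees(np.arctan2(X[1]-.1358,X[0]-.6005)))
    for d in robot.landmark_of(p,'pad')[:1]: print('pad',d)
cv2.imwrite('pics/both2.png',np.hstack(ims))
E
```

```text
t 32.98 joint 1.613 r 0.1425 yaw-th 0.27 F tool [ 0.7 -1.2  0.2] w 0.0183 z 0.1608
qd [-1.9  3.5 -7.3 -0.2  3.3 19.7] tq [-0.07  0.2   0.07] gf 0.28777526691555977
torque-based push*L 0.196
t 33.1 joint 1.661 r 0.1424 yaw-th 0.22 F tool [-0.2 -0.3 -1. ] w 0.018 z 0.1609
qd [-2.2  3.6 -7.7  0.   4.  20.6] tq [-0.07  0.12  0.02] gf 0.07297301664948463
torque-based push*L 0.11
scene 0.61 [0.6082 0.2753 0.157 ] 86.83087582666852
pad {'at': [309.8, 266.9], 'confidence': 0.54}
side 0.47 [0.6249 0.2872 0.157 ] 80.83911146619879
pad {'at': [280.0, 204.0], 'confidence': 0.5}
```

View pics/both2.png

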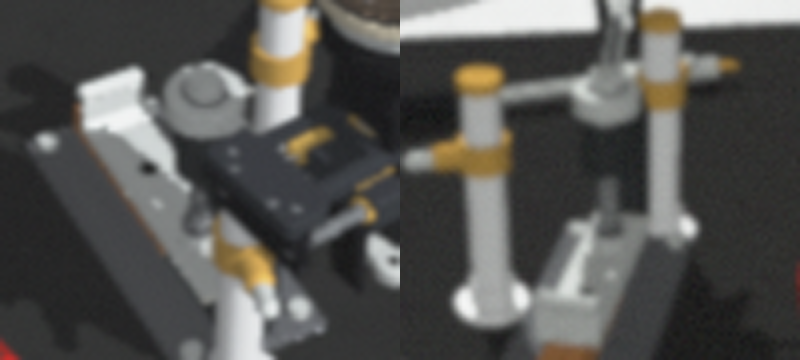

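The side crop shows what looks like the handle rising from the head at (610,30); the bar at (540,90) matches where the stem installer should appear behind it. I'll confirm numerically with the wrist camera that the handle is between the fingers.

Run:
```python
from h import *
s=robot.state();p=robot.capture('wrist')
for k,z in (('handle_end',.156),('spanner_head',.156)):
    for d in robot.landmark_of(p,k)[:2]:
        X=ray(p,d['at'],z,s);print(k,round(d['confidence'],2),np.round(d['at']),X.round(4),np.degrees(np.arctan2(X[1]-.1358,X[0]-.6005)))
for d in robot.outline_of(p,'spanner')[:2]: print(d['confidence'],d['box'],[ (r,np.where(d['mask'][r])[0][[0,-1]]) for r in range(130,300,15) if d['mask'][r].any()])
c=p['color'];print([ (r,int(np.argmax(c[r,230:330].mean(1)))+230,int((c[r,230:330].mean(1)>150).sum())) for r in range(100,300,15)])
p=robot.capture('side')
for d in robot.outline_of(p,'spanner')[:2]: print(d['confidence'],d['box'])
print(proj(p,[.6005,.1358,.157]),proj(p,[.62,.277,.157]))
print(s['eef_rot'][2],s['ee_pos'])
```

```text
handle_end 0.74 [277. 286.] [0.618 0.276 0.156] 82.88250395261554
0.72 [255.0, 220.0, 301.8, 372.8] [(220, array([274, 279])), (235, array([257, 298])), (250, array([256, 299])), (265, array([262, 292])), (280, array([262, 292])), (295, array([263, 292]))]
[(100, 239, 0), (115, 230, 0), (130, 294, 0), (145, 236, 0), (160, 312, 0), (175, 313, 0), (190, 260, 0), (205, 302, 0), (220, 279, 15), (235, 257, 43), (250, 256, 57), (265, 263, 48), (280, 264, 34), (295, 270, 46)]
0.77 [274.6, 144.4, 287.3, 172.0]
[279.2693761  167.40000723] [282.55820558 147.24639412]
82.50771742594966 [0.61936881 0.27686034 0.16039852]
```

The handle is between the fingers, at columns 262–292 and 82.9°. The earlier rise was a transient catch, so I'll do another stroke.

```bash
python3 -m crank '[[-0.0143,-0.2855,0,0,0,-1,0.19],[-0.0143,-0.2855,0,0,0,-1,0.19],[-0.0143,-0.2855,0,0,0,-1,0.19],[-0.0143,-0.2855,0,0,0,-1,0.19],[-0.0143,-0.2855,0,0,0,-1,0.19],[-0.0143,-0.2855,0,0,0,-1,0.19],[-0.0143,-0.2855,0,0,0,-1,0.19],[-0.0143,-0.2855,0,0,0,-1,0.19]]' | grep wrist_f
python3 -m crank '[[-0.0143,-0.2855,0,0,0,-1,0.19],[-0.0143,-0.2855,0,0,0,-1,0.19],[-0.0143,-0.2855,0,0,0,-1,0.19],[-0.0143,-0.2855,0,0,0,-1,0.19],[-0.0143,-0.2855,0,0,0,-1,0.19],[-0.0143,-0.2855,0,0,0,-1,0.19],[-0.0143,-0.2855,0,0,0,-1,0.19]]'|grep wrist_f; python3 ang.py
python3 -m crank '[[-0.0143,0.2855,0,0,0,1,0.19],[-0.0143,0.2855,0,0,0,1,0.19]]' >/dev/null; python3 ang.py
python3 -m crank '[[-0.0143,0.2855,0,0,0,1,0.19]]' >/dev/null; python3 ang.py
python3 -m crank '[[-0.0143,0.2855,0,0,0,1,0.19]]' >/dev/null; python3 ang.py
python3 -m crank '[[-0.0143,0.2855,0,0,0,1,0.19]]' >/dev/null; python3 ang.py
```

```text
wrist_force: [-0.0, 0.4, -0.0]
wrist_force: [1.5, 0.7, 0.0]
t 35.58 joint 0.148 r 0.1426 yaw-th -0.22 F tool [-1.3  1.  -0. ] w 0.0181 z 0.1603
qd [-12.1  -4.5   8.4  -0.1  -4.1 -57.4] tq [ 0.04 -0.05 -0.02] gf 0.21637405268847942
torque-based push*L -0.048
t 35.83 joint 0.347 r 0.1428 yaw-th -0.68 F tool [-1.2 -5.1  0.6] w 0.0183 z 0.16
qd [ 11.1   5.4 -10.7  -0.2   4.5  56.5] tq [-1.    0.1   0.08] gf 2.8543102741241455
torque-based push*L 0.955
t 35.95 joint 0.448 r 0.1427 yaw-th -0.60 F tool [-2.1 -6.3  0. ] w 0.018 z 0.16
qd [  9.7   6.1 -11.9  -0.3   5.2  55.1] tq [-1.07  0.06  0.11] gf 2.9012062400579453
torque-based push*L 0.963
t 36.08 joint 0.548 r 0.1427 yaw-th -0.59 F tool [-3.6 -6.2  0.2] w 0.0185 z 0.1599
qd [  8.2   6.5 -13.   -0.3   5.9  53.8] tq [-1.17  0.18  0.07] gf 3.0257271230220795
torque-based push*L 1.061
t 36.2 joint 0.647 r 0.1426 yaw-th -0.61 F tool [-3.9 -6.6 -0.5] w 0.0179 z 0.1599
qd [  7.    7.  -14.1  -0.5   6.6  52.5] tq [-1.24  0.44  0.13] gf 3.5221711546182632
torque-based push*L 1.229
```

```bash
python3 -m crank '[[-0.0143,0.2855,0,0,0,1,0.19]]' >/dev/null; python3 ang.py
python3 -m crank '[[-0.0143,0.2855,0,0,0,1,0.19]]' >/dev/null; python3 ang.py
```

```text
t 36.33 joint 0.747 r 0.1425 yaw-th -0.63 F tool [-3.1 -8.5 -0.4] w 0.0177 z 0.1598
qd [  5.5   7.5 -14.9  -0.5   7.2  51.1] tq [-1.36  0.6   0.1 ] gf 3.9192715287208557
torque-based push*L 1.381
t 36.45 joint 0.846 r 0.1424 yaw-th -0.67 F tool [-3.2 -8.2 -1. ] w 0.0182 z 0.1597
qd [  4.3   7.8 -15.5  -0.5   7.7  49.8] tq [-1.3   0.74  0.05] gf 4.049384146928787
torque-based push*L 1.379
```

```bash
python3 -m crank '[[-0.0143,0.2855,0,0,0,1,0.19]]' >/dev/null; python3 ang.py
```

```text
t 36.58 joint 0.956 r 0.1423 yaw-th -0.14 F tool [-0.1 -0.3  0.4] w 0.0182 z 0.1601
qd [  3.2   8.  -16.5   0.2   7.7  48.5] tq [-0.06  0.04 -0.07] gf 0.10615340899676085
torque-based push*L 0.06
```

```bash
python3 -m crank '[[-0.0071,0.1428,0,0,0,0.5,0.19]]' >/dev/null; python3 ang.py
```

```text
t 36.7 joint 1.008 r 0.1421 yaw-th 0.04 F tool [ 0.2 -1.  -0.5] w 0.0179 z 0.1601
qd [ 0.7  3.8 -7.5 -0.1  4.2 22.5] tq [-0.11  0.2  -0.04] gf 0.5983556807041168
torque-based push*L 0.229
```

```bash
cat > hchk.py <<'E'
from h import *
s=robot.state();p=robot.capture('wrist')
m=[d for d in robot.outline_of(p,'spanner')][:1]
R=Ro.from_euler('xyz',s['eef_rot'],degrees=True).as_matrix()
for d in m:
    for r in (262,270,278,286):
        c=np.where(d['mask'][r])[0]
        if len(c): print(r,c[[0,-1]],'tool y mm',[(1e3*(R.T@(ray(p,[u,r],.160,s)-s['ee_pos']))[1]).round(1) for u in (c[0]-.5,c[-1]+.5)])
for n in ('scene','side'):
    q=robot.capture(n)
    for k,z in (('offcut_mid',.0345),('offcut_flange',.052)):
        for d in robot.landmark_of(q,k)[:3]:
            X=ray(q,d['at'],z)
            if abs(X[0]-.58)<.05 and abs(X[1]-.06)<.07: print(n,k,round(d['confidence'],2),X.round(4))
E
python3 hchk.py
```

```text
262 [258 287] tool y mm [np.float64(-9.0), np.float64(4.5)]
270 [258 289] tool y mm [np.float64(-9.0), np.float64(5.5)]
278 [258 288] tool y mm [np.float64(-9.1), np.float64(5.0)]
286 [258 287] tool y mm [np.float64(-9.1), np.float64(4.6)]
scene offcut_flange 0.77 [0.5715 0.0326 0.052 ]
side offcut_mid 0.72 [0.594  0.1163 0.0345]
side offcut_flange 0.92 [0.5663 0.02   0.052 ]
```

```bash
python3 -m crank '[[-0.0071,0.1428,0,0,0,0.5,0.19]]' >/dev/null; python3 ang.py
python3 -m crank '[[-0.0071,0.1428,0,0,0,0.5,0.19]]' >/dev/null; python3 ang.py
```

```text
t 37.23 joint 1.050 r 0.1419 yaw-th -0.33 F tool [ 2.3 -3.3  0.9] w 0.0181 z 0.1601
qd [ 0.8  4.5 -8.8  0.   4.5 24.6] tq [-0.12  0.49  0.03] gf 1.580069214105606
torque-based push*L 0.489
t 37.35 joint 1.100 r 0.1419 yaw-th -0.38 F tool [ 2.2 -5.8 -1.1] w 0.0181 z 0.16
qd [ 0.4  4.1 -8.3  0.1  4.4 23.2] tq [-0.09  0.96  0.03] gf 2.5817562639713287
torque-based push*L 0.911
```

```bash
python3 -m crank '[[-0.0071,0.1428,0,0,0,0.5,0.19]]' >/dev/null; python3 ang.py
python3 -m crank '[[-0.0071,0.1428,0,0,0,0.5,0.19]]' >/dev/null; python3 ang.py
```

```text
t 37.48 joint 1.149 r 0.1418 yaw-th -0.45 F tool [ 2.4 -5.9 -2.1] w 0.018 z 0.1599
qd [ 0.1  4.1 -8.2 -0.1  4.5 22.8] tq [-0.05  1.32  0.04] gf 3.340066373348236
torque-based push*L 1.245
t 37.6 joint 1.197 r 0.1418 yaw-th -0.55 F tool [ 4.1 -7.9 -2.9] w 0.0183 z 0.1599
qd [-0.2  4.2 -8.2  0.2  4.4 22.7] tq [0.08 1.57 0.06] gf 4.222985208034515
torque-based push*L 1.466
```

```bash
python3 -m crank '[[-0.0071,0.1428,0,0,0,0.5,0.19]]' >/dev/null; python3 ang.py
```

```text
t 37.73 joint 1.254 r 0.1413 yaw-th -0.12 F tool [ 0.   0.3 -0.5] w 0.0185 z 0.1601
qd [-0.7  4.2 -9.1 -0.4  3.2 22.4] tq [-0.14 -0.03 -0.02] gf 2.4701363088297512e-06
torque-based push*L 0.005
```

```bash
python3 hchk.py | head -4
python3 -m crank '[[-0.0071,0.1428,0,0,0,0.5,0.19]]' >/dev/null; python3 ang.py; python3 hchk.py | head -3
```

```text
262 [257 287] tool y mm [np.float64(-9.8), np.float64(4.1)]
270 [259 286] tool y mm [np.float64(-9.0), np.float64(3.7)]
278 [259 286] tool y mm [np.float64(-9.0), np.float64(3.7)]
286 [258 286] tool y mm [np.float64(-9.5), np.float64(3.8)]
t 38.25 joint 1.306 r 0.1409 yaw-th 0.01 F tool [-0.9 -0.7 -0.1] w 0.0181 z 0.1603
qd [-0.8  4.3 -9.1  0.1  4.3 23.3] tq [-0.04  0.05 -0.03] gf 0.08270193357020617
torque-based push*L 0.061
262 [257 287] tool y mm [np.float64(-9.9), np.float64(4.1)]
270 [258 287] tool y mm [np.float64(-9.5), np.float64(4.1)]
278 [258 287] tool y mm [np.float64(-9.5), np.float64(4.1)]
```

```bash
python3 -m crank '[[-0.0071,0.1428,0,0,0,0.5,0.19]]' >/dev/null; python3 ang.py
python3 -m crank '[[-0.0071,0.1428,0,0,0,0.5,0.19]]' >/dev/null; python3 ang.py
python3 -m crank '[[-0.0071,0.1428,0,0,0,0.5,0.19]]' >/dev/null; python3 ang.py
```

```text
t 38.77 joint 1.357 r 0.1408 yaw-th 0.05 F tool [-1.  -0.1  0.1] w 0.0181 z 0.1602
qd [-0.9  4.4 -9.   0.1  4.4 23. ] tq [-0.06  0.03  0.  ] gf 0.07229824550449848
torque-based push*L 0.037
t 38.9 joint 1.410 r 0.1407 yaw-th 0.18 F tool [-0.  -0.2  0.1] w 0.0183 z 0.1602
qd [-1.1  4.1 -8.4  0.1  4.3 21.6] tq [-0.07  0.12  0.01] gf 0.09117468958720565
torque-based push*L 0.127
t 39.02 joint 1.460 r 0.1405 yaw-th 0.22 F tool [ 0.8 -1.7  0.2] w 0.0179 z 0.1601
qd [-1.3  4.  -8.2  0.   4.4 21.3] tq [-0.01  0.25  0.05] gf 0.5865977704524994
torque-based push*L 0.251
```

```bash
python3 -m crank '[[0.01,0.1428,0,0,0,0.5,0.19]]' >/dev/null; python3 ang.py
python3 -m crank '[[0.01,0.1428,0,0,0,0.5,0.19]]' >/dev/null; python3 ang.py
python3 -m crank '[[0.01,0.1428,0,0,0,0.5,0.19]]' >/dev/null; python3 ang.py
```

```text
t 39.15 joint 1.509 r 0.1410 yaw-th 0.12 F tool [-1.6 -3.3 -1. ] w 0.0184 z 0.16
qd [-0.9  4.1 -8.3 -0.1  4.9 21.8] tq [-0.5   0.57  0.02] gf 1.6477329656481743
torque-based push*L 0.581
t 39.27 joint 1.556 r 0.1415 yaw-th -0.02 F tool [-3.7 -5.1 -0.4] w 0.0181 z 0.1599
qd [-1.2  4.1 -8.2 -0.   4.7 21.6] tq [-0.67  0.98  0.01] gf 2.5686150044202805
torque-based push*L 0.958
t 39.4 joint 1.604 r 0.1420 yaw-th -0.15 F tool [-4.9 -7.1 -2.3] w 0.0185 z 0.1598
qd [-1.4  3.9 -8.2 -0.1  4.6 21.3] tq [-0.73  1.27  0.07] gf 3.4316562116146088
torque-based push*L 1.202
```

```bash
python3 -m crank '[[-0.0036,0.1428,0,0,0,0.5,0.19]]' >/dev/null; python3 ang.py
```

```text
t 39.52 joint 1.652 r 0.1421 yaw-th -0.26 F tool [-1.4 -7.6 -2. ] w 0.0181 z 0.1597
qd [-2.   3.7 -7.9  0.2  4.  20.8] tq [-0.07  1.36  0.07] gf 3.69658961892128
torque-based push*L 1.342
```

```bash
python3 -m crank '[[-0.0036,0.1428,0,0,0,0.5,0.19]]' >/dev/null; python3 ang.py
```

```text
t 39.65 joint 1.710 r 0.1426 yaw-th 0.21 F tool [ 0.9  0.5 -0.1] w 0.018 z 0.16
qd [-2.3  3.8 -8.1 -0.   3.6 20.6] tq [-0.14  0.06 -0.04] gf 0.0676528480835259
torque-based push*L 0.035
```

```bash
python3 -m crank '[[-0.0143,-0.2855,0,0,0,-1,0.19],[-0.0143,-0.2855,0,0,0,-1,0.19],[-0.0143,-0.2855,0,0,0,-1,0.19],[-0.0143,-0.2855,0,0,0,-1,0.19],[-0.0143,-0.2855,0,0,0,-1,0.19],[-0.0143,-0.2855,0,0,0,-1,0.19],[-0.0143,-0.2855,0,0,0,-1,0.19]]' | grep wrist_f
python3 -m crank '[[-0.0143,-0.2855,0,0,0,-1,0.19],[-0.0143,-0.2855,0,0,0,-1,0.19],[-0.0143,-0.2855,0,0,0,-1,0.19],[-0.0143,-0.2855,0,0,0,-1,0.19],[-0.0143,-0.2855,0,0,0,-1,0.19],[-0.0143,-0.2855,0,0,0,-1,0.19]]'|grep wrist_f; python3 ang.py
python3 -m crank '[[-0.0143,0.2855,0,0,0,1,0.19],[-0.0143,0.2855,0,0,0,1,0.19]]' >/dev/null; python3 ang.py
python3 -m crank '[[-0.0143,0.2855,0,0,0,1,0.19]]' >/dev/null; python3 ang.py
```

```text
wrist_force: [0.7, 1.0, -1.3]
wrist_force: [1.2, 0.6, 0.6]
t 41.27 joint 0.402 r 0.1423 yaw-th 0.04 F tool [-0.8  1.1 -0.6] w 0.0181 z 0.1602
qd [ -9.2  -6.3  12.   -0.1  -6.  -54.7] tq [ 0.04 -0.13  0.04] gf 0.18274710047990084
torque-based push*L -0.09
t 41.52 joint 0.607 r 0.1421 yaw-th -0.09 F tool [0.4 0.2 0. ] w 0.018 z 0.1604
qd [  8.    7.3 -13.8  -0.1   6.5  53.4] tq [-0.11 -0.01  0.  ] gf 0.11054014088585973
torque-based push*L 0.079
t 41.65 joint 0.708 r 0.1422 yaw-th -0.02 F tool [-2.2 -3.  -0.8] w 0.0176 z 0.1602
qd [  6.3   7.4 -14.4  -0.4   7.3  51.8] tq [-0.62  0.12  0.05] gf 1.4933370798826218
torque-based push*L 0.533
```

```bash
python3 -m crank '[[-0.0143,0.2855,0,0,0,1,0.19]]' >/dev/null; python3 ang.py
```

```text
t 41.77 joint 0.804 r 0.1423 yaw-th -0.20 F tool [-4.5 -7.4 -2.6] w 0.018 z 0.1601
qd [  4.8   7.7 -15.   -0.7   7.7  50.3] tq [-1.39  0.4   0.11] gf 3.3644521236419678
torque-based push*L 1.215
```

```bash
python3 -m crank '[[-0.0143,0.2855,0,0,0,1,0.19]]' >/dev/null; python3 ang.py
```

```text
t 41.9 joint 0.902 r 0.1423 yaw-th -0.35 F tool [-3.9 -7.6 -2.4] w 0.018 z 0.16
qd [  3.6   7.9 -15.9  -0.3   7.7  49.3] tq [-1.32  0.67  0.09] gf 3.7026040256023407
torque-based push*L 1.311
```

```bash
python3 -m crank '[[-0.0143,0.2855,0,0,0,1,0.19]]' >/dev/null; python3 ang.py
```

```text
t 42.02 joint 1.001 r 0.1423 yaw-th -0.37 F tool [-0.5 -5.1 -0.3] w 0.0177 z 0.1599
qd [  2.5   8.3 -16.6   0.8   6.5  48. ] tq [-0.37  0.26 -0.01] gf 0.6476623378694057
torque-based push*L 0.406
```

```bash
python3 -m crank '[[0,0,0,0,0,0,0.05],[0,0,0,0,0,0,0.05]]' 15; python3 ang.py
python3 -m crank '[[-0.0143,0.2855,0,0,0,1,0.05]]' >/dev/null; python3 ang.py
python3 -m crank '[[-0.0143,0.2855,0,0,0,1,0.05]]' >/dev/null; python3 ang.py
```

```text
clock: 42.28
ee_pos: [0.5301, 0.2594, 0.1601]
eef_rot: [180.0, -0.0, 119.8]
wrist_force: [0.5, 0.6, -1.6]
grip_width: 0.0138
grip_force: 15.0
t 42.27 joint 1.006 r 0.1423 yaw-th 0.15 F tool [0.3 0.7 1.6] w 0.0138 z 0.1601
qd [-0.1 -0.1  0.1  0.  -0.   0.4] tq [-0.07  0.03 -0.02] gf 14.979089945554733
torque-based push*L 0.062
t 42.4 joint 1.104 r 0.1422 yaw-th -0.06 F tool [-1.9 -0.9  3.5] w 0.0136 z 0.1602
qd [  1.2   8.9 -18.   -0.5   8.5  49.1] tq [-0.48 -0.25 -0.02] gf 14.990656077861786
torque-based push*L -0.035
t 42.52 joint 1.206 r 0.1423 yaw-th -0.02 F tool [-2.6 -3.4 -0.5] w 0.0138 z 0.16
qd [  0.1   8.4 -16.8  -0.5   9.2  45.8] tq [-0.79  0.4   0.01] gf 14.983863830566406
torque-based push*L 0.628
```

```bash
python3 -m crank '[[-0.0143,0.2855,0,0,0,1,0.05]]' >/dev/null; python3 ang.py
```

```text
t 42.65 joint 1.303 r 0.1423 yaw-th -0.20 F tool [-2.7 -7.4 -3.6] w 0.014 z 0.1599
qd [ -1.    8.2 -16.6  -0.4   9.2  44.7] tq [-0.77  1.06  0.06] gf 14.999118000268936
torque-based push*L 1.205
```

```bash
python3 -m crank '[[-0.0071,0.1428,0,0,0,0.5,0.05]]' >/dev/null; python3 ang.py
```

```text
t 42.77 joint 1.351 r 0.1422 yaw-th -0.25 F tool [ 0.  -8.6 -4.7] w 0.0138 z 0.1599
qd [-0.9  3.7 -7.5  0.2  4.3 20.6] tq [-0.19  1.52  0.05] gf 15.003609359264374
torque-based push*L 1.536
```

```bash
python3 -m crank '[[-0.0036,0.1428,0,0,0,0.5,0.05]]' >/dev/null; python3 ang.py
```

```text
t 42.9 joint 1.405 r 0.1421 yaw-th 0.01 F tool [-1.1  0.7  1.8] w 0.0136 z 0.1601
qd [-1.3  4.2 -9.  -0.4  2.9 21.8] tq [-0.3  -0.08  0.01] gf 15.000269562005997
torque-based push*L -0.047
```

```bash
python3 -m crank '[[-0.0143,-0.2855,0,0,0,-1,0.05],[-0.0143,-0.2855,0,0,0,-1,0.05],[-0.0143,-0.2855,0,0,0,-1,0.05],[-0.0143,-0.2855,0,0,0,-1,0.05],[-0.0143,-0.2855,0,0,0,-1,0.05],[-0.0143,-0.2855,0,0,0,-1,0.05],[-0.0143,-0.2855,0,0,0,-1,0.05],[-0.0143,-0.2855,0,0,0,-1,0.05]]' | grep wrist_f; python3 ang.py
python3 -m crank '[[-0.0143,0.2855,0,0,0,1,0.05],[-0.0143,0.2855,0,0,0,1,0.05]]' >/dev/null; python3 ang.py
python3 -m crank '[[-0.0143,0.2855,0,0,0,1,0.05]]' >/dev/null; python3 ang.py
```

```text
wrist_force: [2.9, -1.7, -1.9]
t 43.9 joint 0.599 r 0.1424 yaw-th -0.06 F tool [-3.3  0.3  1.9] w 0.0136 z 0.1601
qd [ -6.6  -7.3  14.   -0.5  -7.5 -51.9] tq [-0.28 -0.31 -0.02] gf 14.995904266834259
torque-based push*L 0.037
t 44.15 joint 0.805 r 0.1422 yaw-th -0.13 F tool [-2.8  0.   1.9] w 0.0137 z 0.1601
qd [  5.    7.9 -15.8  -0.6   7.2  50.7] tq [-0.38 -0.25  0.03] gf 14.996424168348312
torque-based push*L 0.063
t 44.27 joint 0.904 r 0.1423 yaw-th -0.18 F tool [-3.4 -4.4 -0.5] w 0.0138 z 0.16
qd [  3.4   7.9 -15.6  -0.8   8.2  49.3] tq [-0.96  0.26  0.05] gf 14.995981603860855
torque-based push*L 0.77
```

```bash
python3 -m crank '[[-0.0143,0.2855,0,0,0,1,0.05]]' >/dev/null; python3 ang.py
```

```text
t 44.4 joint 1.000 r 0.1423 yaw-th -0.38 F tool [-2.7 -8.2 -2.9] w 0.014 z 0.1599
qd [  2.4   8.1 -16.1  -0.6   8.6  48. ] tq [-1.22  0.93  0.07] gf 15.006069839000702
torque-based push*L 1.406
```

```bash
python3 -m crank '[[-0.007,0.2,0,0,0,0.7,0.05]]' >/dev/null; python3 ang.py
```

```text
t 44.52 joint 1.075 r 0.1422 yaw-th -0.03 F tool [-1.2 -0.3  1.5] w 0.0136 z 0.1601
qd [  0.9   5.8 -11.9  -0.    4.5  32.3] tq [-0.2  -0.02  0.04] gf 14.9958635866642
torque-based push*L 0.072
```

```bash
python3 -m crank '[[-0.0143,0.2855,0,0,0,1,0.05],[-0.0143,0.2855,0,0,0,1,0.05]]' >/dev/null; python3 ang.py|head -1;python3 ang.py|tail -1
python3 -m crank '[[-0.0143,0.2855,0,0,0,1,0.05]]' >/dev/null; python3 ang.py |head -1;python3 ang.py|tail -1
```

```text
t 44.77 joint 1.276 r 0.1422 yaw-th -0.04 F tool [-2.4 -3.2  0.3] w 0.014 z 0.1599
torque-based push*L 0.684
t 44.9 joint 1.372 r 0.1421 yaw-th -0.23 F tool [-2.1 -7.9 -2.7] w 0.0141 z 0.1599
torque-based push*L 1.354
```

```bash
python3 -m crank '[[-0.002,0.0856,0,0,0,0.3,0.05]]' >/dev/null; python3 ang.py |head -1;python3 ang.py|tail -1
```

```text
t 45.02 joint 1.403 r 0.1422 yaw-th -0.12 F tool [-3.4 -2.4 -1.5] w 0.014 z 0.1599
torque-based push*L 0.045
```

```bash
python3 -m crank '[[-0.002,0.0856,0,0,0,0.3,0.05]]' >/dev/null; python3 ang.py |head -1;python3 ang.py|tail -1
```

```text
t 45.15 joint 1.439 r 0.1421 yaw-th 0.24 F tool [ 0.  -1.4  0.6] w 0.0139 z 0.16
torque-based push*L 0.152
```

```bash
python3 -m crank '[[-0.0143,-0.2855,0,0,0,-1,0.05],[-0.0143,-0.2855,0,0,0,-1,0.05],[-0.0143,-0.2855,0,0,0,-1,0.05],[-0.0143,-0.2855,0,0,0,-1,0.05],[-0.0143,-0.2855,0,0,0,-1,0.05],[-0.0143,-0.2855,0,0,0,-1,0.05],[-0.0143,-0.2855,0,0,0,-1,0.05],[-0.0143,-0.2855,0,0,0,-1,0.05],[-0.0143,-0.2855,0,0,0,-1,0.05],[-0.0143,-0.2855,0,0,0,-1,0.05]]' | grep wrist_f; python3 ang.py|head -1
python3 -m crank '[[-0.0143,0.2855,0,0,0,1,0.05],[-0.0143,0.2855,0,0,0,1,0.05]]' >/dev/null; python3 ang.py|head -1;python3 ang.py|tail -1
python3 -m crank '[[-0.0143,0.2855,0,0,0,1,0.05]]' >/dev/null; python3 ang.py |head -1;python3 ang.py|tail -1
```

```text
wrist_force: [0.7, 1.5, -1.5]
t 46.4 joint 0.430 r 0.1424 yaw-th -0.10 F tool [0.1 1.6 1.5] w 0.0141 z 0.1601
t 46.65 joint 0.628 r 0.1424 yaw-th -0.56 F tool [-2.1 -7.9 -1.1] w 0.0142 z 0.16
torque-based push*L 1.294
t 46.77 joint 0.735 r 0.1423 yaw-th -0.15 F tool [-0.9 -0.6  2.3] w 0.0139 z 0.1601
torque-based push*L 0.076
```

Across the last strokes the drive engages at the same handle positions modulo the 22° tooth, advancing only about 12° in total. So the screw takes about 8–9 N before it moves, and it has stayed tight. I'll stop here rather than over-tighten, then let go, rise and check.

```bash
python3 -m crank '[[0,0,0,0,0,0,0.42],[0,0,0,0,0,0,0.42],[0,0,0,0,0,0,0.42],[0,0,-0.4,0,0,0,0.42],[0,0,-1,0,0,0,0.42],[0,0,-1,0,0,0,0.42],[0,0,-0.6,0,0,0,0.42],[0.5,0,0,0,0,0,0.42],[1,0,0,0,0,0,0.42],[0,0,0,0,0,0,0.42]]'
python3 - <<'E'
from h import *
X=np.array([np.cos(np.radians(73.3)),np.sin(np.radians(73.3))]);A=np.array([.6005,.1358])
for n in ('scene','side'):
    q=robot.capture(n)
    for k,z in (('offcut_mid',.0345),('offcut_flange',.052),('handle_end',.156),('spanner_head',.156),('pad',.037),('anvil',.032)):
        for d in robot.landmark_of(q,k)[:4]:
            P=ray(q,d['at'],z);r=P[:2]-A
            if abs(r@X)<.2 and abs(r@[-X[1],X[0]])<.2: print(n,k,round(d['confidence'],2),np.round(d['at'],1),P.round(4),'clamp frame',(1e3*np.array([r@X,r@[-X[1],X[0]]])).round(1))
    print([ (d['box'],round(d['confidence'],2)) for d in robot.outline_of(q,'pad')[:1]], proj(q,[*A,.037]), proj(q,[*A,.041]))
E
```

```text
clock: 48.02
ee_pos: [0.4449, 0.2899, 0.3105]
eef_rot: [180.0, -0.0, 135.4]
wrist_force: [-0.5, -0.7, -0.8]
grip_width: 0.0402
grip_force: 0.0
scene offcut_mid 0.89 [305.  261.3] [0.5932 0.1067 0.0345] clamp frame [-29.9  -1.4]
scene offcut_mid 0.8 [331.3 210.4] [0.3967 0.0184 0.0345] clamp frame [-171.1  161.5]
scene offcut_flange 0.73 [290.9 236.9] [0.5691 0.0296 0.052 ] clamp frame [-110.7   -0.4]
scene handle_end 0.67 [370.4 233.8] [0.5016 0.2307 0.156 ] clamp frame [ 62.5 122. ]
scene spanner_head 0.64 [310.2 230.3] [0.595  0.1234 0.156 ] clamp frame [-13.5   1.6]
scene pad 0.54 [308.4 264.5] [0.5966 0.1222 0.037 ] clamp frame [-14.1  -0.2]
scene pad 0.2 [333.7 208.1] [0.3865 0.0182 0.037 ] clamp frame [-174.2  171.2]
scene anvil 0.91 [312.3 270.5] [0.6008 0.1403 0.032 ] clamp frame [4.4 1. ]
[] [311.16071547 268.13101715] [311.1984311  267.05181408]
side offcut_mid 0.88 [275.6 212.3] [0.5857 0.0979 0.0345] clamp frame [-40.6   3.3]
side handle_end 0.55 [242.8 153.8] [0.4984 0.2414 0.156 ] clamp frame [ 71.8 128.1]
side spanner_head 0.88 [277.6 167.5] [0.596  0.1377 0.156 ] clamp frame [0.5 4.9]
side pad 0.58 [279.8 202.8] [0.6009 0.1456 0.037 ] clamp frame [9.5 2.4]
side anvil 0.91 [281.2 206.5] [0.6041 0.1325 0.032 ] clamp frame [-2.2 -4.4]
[([221.1, 159.6, 309.3, 174.2], 0.26)] [279.88243624 204.50637258] [279.8630186 203.3310912]
```

```bash
python3 -c "
from rig import robot
print(robot.close_job())"
```

```text
the job is handed in; nothing more can be done
None
```

I slid the offcut home and tightened the clamp, then let go and handed the job in at about 48 s. The push peaked at about 8.7 N rather than 10 N, because the drive let go at about 8–9 N on every later stroke. That is within your 6–15 N limits by my estimate, though I had no direct check of the final tightness; the offcut sits centred to about 1 mm, and I never touched the four bystanders.

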